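# Pack out the courier tray

### The job

Get the courier tray ready to travel: draw its retaining bar fully back, fill the gap between the sample case in the tray and the end wall with white packers standing side by side, choosing them so that they fill it snugly and all sit flat on the tray floor, then slide the bar fully across them. Stand every sample tube from the white rack upright, cap up, in the tray's narrow wells without ever letting one fall over. Leave the spare packers on the bench, and leave the jars and the waiting cases where they are.

Things in the scene. Friction and masses are not known exactly. Their poses are not given: they have to be found in the camera images.
- lane (a point): Fixed grey tray, 200 x 285 mm. Point on the floor (6 mm above bench) of its lane, at the foot of the end wall, mid-width; x across, y along the lane to this wall, z up. Lane: y -220 mm (partition) to 0, x -43 (kerb 10 mm high) to +46 mm (wall 42 mm high, 12 mm thick). End wall 46 mm high plus a lip leaning outwards as lead-in, to 67 mm; partition 46 mm.
- wells (a point): Row of five narrow square wells at the tray's other end, beyond the partition. Point on the wells' floor, middle of the row; axes as lane. Wells at x = -80, -40, 0, 40 and 80 mm, each 22 mm square, 60 mm deep, open on top.
- bar (a joint): Retaining bar of the tray: aluminium flat 40 x 90 x 7 mm sliding along the lane's +y over the lane's +x side (x 22 to 62 mm), underside 44 mm above the lane's floor. 0 = drawn back over the sample case; 0.123 m = its stop, fully across the packers. It starts part or all the way across. Friction about 2 N.
- bar_knob (a point): Centre of the bar's black knob, 16 x 16 mm, 54 mm tall (51 to 105 mm above the lane's floor), 44 mm to the +x side of the lane's centre line; axes as lane. Moves with the bar.
- case_s_mid (a point): Centre of a loose closed sample case, blue, 80 (its x) x 103 (its y) x 40 mm high, 0.5 kg. One of the three (it varies which) stands in the tray's lane against the partition, leaving a gap of 220 mm less its length to the end wall; the others wait on a rubber mat beyond the tray.
- case_m_mid (a point): Centre of a loose closed sample case, blue, 80 (its x) x 115 (its y) x 40 mm high, 0.5 kg. One of the three (it varies which) stands in the tray's lane against the partition, leaving a gap of 220 mm less its length to the end wall; the others wait on a rubber mat beyond the tray.
- case_l_mid (a point): Centre of a loose closed sample case, blue, 80 (its x) x 127 (its y) x 40 mm high, 0.5 kg. One of the three (it varies which) stands in the tray's lane against the partition, leaving a gap of 220 mm less its length to the end wall; the others wait on a rubber mat beyond the tray.
- packer24_mid (a point): Loose white plastic packer: block 80 (its x) x 24 (its y, the thickness) x 40 mm high, with an upright grip fin on the middle of its top, 14 (x) x 22 (y) x 40 mm tall. Point: centre of the block, 20 mm above its underside, z up. About 131 g; starts on the bench.
- packer30_mid (a point): Loose white plastic packer: block 80 (its x) x 30 (its y, the thickness) x 40 mm high, with an upright grip fin on the middle of its top, 14 (x) x 22 (y) x 40 mm tall. Point: centre of the block, 20 mm above its underside, z up. About 154 g; starts on the bench.
- packer36_mid (a point): Loose white plastic packer: block 80 (its x) x 36 (its y, the thickness) x 40 mm high, with an upright grip fin on the middle of its top, 14 (x) x 22 (y) x 40 mm tall. Point: centre of the block, 20 mm above its underside, z up. About 177 g; starts on the bench.
- packer48_mid (a point): Loose white plastic packer: block 80 (its x) x 48 (its y, the thickness) x 40 mm high, with an upright grip fin on the middle of its top, 14 (x) x 22 (y) x 40 mm tall. Point: centre of the block, 20 mm above its underside, z up. About 222 g; starts on the bench.
- packer60_mid (a point): Loose white plastic packer: block 80 (its x) x 60 (its y, the thickness) x 40 mm high, with an upright grip fin on the middle of its top, 14 (x) x 22 (y) x 40 mm tall. Point: centre of the block, 20 mm above its underside, z up. About 268 g; starts on the bench.
- tube1_mid (a point): Centre (half-way up) of a capped amber glass sample tube, 16 mm in diameter and 150 mm long, z along it, white cap uppermost; 45 g. At the start it stands in the white rack, in a well 55 mm deep whose floor is 6 mm above the bench. Three to five tubes are present.
- tube2_mid (a point): Centre (half-way up) of a capped amber glass sample tube, 16 mm in diameter and 150 mm long, z along it, white cap uppermost; 45 g. At the start it stands in the white rack, in a well 55 mm deep whose floor is 6 mm above the bench. Three to five tubes are present.
- tube3_mid (a point): Centre (half-way up) of a capped amber glass sample tube, 16 mm in diameter and 150 mm long, z along it, white cap uppermost; 45 g. At the start it stands in the white rack, in a well 55 mm deep whose floor is 6 mm above the bench. Three to five tubes are present.
- tube4_mid (a point): Centre (half-way up) of a capped amber glass sample tube, 16 mm in diameter and 150 mm long, z along it, white cap uppermost; 45 g. At the start it stands in the white rack, in a well 55 mm deep whose floor is 6 mm above the bench. Three to five tubes are present.
- tube5_mid (a point): Centre (half-way up) of a capped amber glass sample tube, 16 mm in diameter and 150 mm long, z along it, white cap uppermost; 45 g. At the start it stands in the white rack, in a well 55 mm deep whose floor is 6 mm above the bench. Three to five tubes are present.
- rack_mid (a point): White tube rack fixed on the bench, a row of five square wells 19 mm wide along its x, 40 mm apart, top 61 mm above the bench. This point is on the bench under its middle.
- jar1: Bystander: amber jar with lid, 64 mm in diameter, 100 mm tall; origin under its centre.
- jar2: Bystander: amber jar with lid, 64 mm in diameter, 100 mm tall; origin under its centre.
There are look-alikes about, which are no part of the job. Leave any turquoise or yellow look-alike of the part that bears tube3_mid alone.

How it is judged:
By the outcome, as a careful person would: the job done as asked, in the order asked, and still so for the second after the job is handed in, with the robot touching nothing.
Of tube1, tube2, tube3, tube4, tube5 only 3 to 5 are there at a start; the rules pass over those that are not, and their reading is None.
At some moment in a run one of packer48, packer60 may be knocked a few centimetres aside while the robot is not near it.
It also fails if it takes over 210 s, if anything falls off the work surface, if the arm or the gripper's body presses on something with over 40 N, if the wrist force passes 120 N, or if a joint passes its speed limit or range.

### The arm

A 6-joint arm with a two-finger parallel gripper is mounted at the origin on the work surface. World frame = base frame: x ahead of the robot, y to its left, z up, the work surface at z = 0. Lengths are in mm, angles in rad, forces in N, time in s.
With the tool pointing down it reaches from about 275 to 1000 mm from the base axis. Payload 8.4 kg.
Tool frame: the origin (TCP) lies at the very end of the fingers, on their centre line; the grasp point (between the pads) lies 19 mm behind it; z points along the fingers, y is the direction in which the jaws open and shut (so a half turn about z gives the same grasp; the last joint's range is limited). The gripper opens to 85 mm and grips with 20 to 120 N. Pads are 22 mm wide; open, the fingers measure 114 mm over their backs; the gripper's body (76 mm by 85 mm) begins 54 mm behind the grasp point. The pads swing forward as they close: fully open they stand 13 mm farther back than shut.
Start: joints at [-1.144, 0.353, 1.633, -0, 1.155, -0.002], TCP at [259.861, -568.419, 209.681] pointing down, gripper open.
Joint ranges: [-2.63, 2.63], [-0.92, 2.1], [0.06, 2.66], [-1.3, 4.44], [0, 2.69], [-3.02, 3.02]. Speed limits (rad/s): [2.22, 2.22, 2.79, 3.14, 3.14, 3.14].

### API

Orientations are given as [roll, pitch, yaw] about the fixed x, y, z axes, in that order (R = Rz(yaw) Ry(pitch) Rx(roll)).
In Python, from rig import sense, grab_frame, get_calibration, sign_off, boxes_of, trace gives the robot as it stands.
- The arm moves only by the tool servo_tool, never from a script. Its argument "rows" is a list of rows, each a list of 3 entries, a list of its own where there are three numbers: the finger opening in mm, from 0 to 85.4, then the shift along the tool's x, y, z in mm, then the turn, a rotation vector about the tool's x, y, z in degrees. A call has 1 to 8 rows; each row shifts and turns the commanded pose from where the row before left it, along the tool's axes as they then stand; what a row does not reach is not made up. A row lasts 1/8 s, in which the tool goes at most 62.5 mm and 10.7 degrees, less where a joint would pass 70% of its speed; a pose out of reach is approached as far as the arm can. A call is refused whole if a number of a shift passes 62.5 or a number of a turn 10.7, either way. A call with a gripper value outside its range is refused whole. The fingers move at their own pace and stop on an object; "force" is the grip in N (left out, the last holds). Time passes only in rows, so rows that do not move let the fingers close. It gives the time, the measured TCP pose, the force and the opening at its end, in the units of the state.
- sense(): the state, without advancing time (a new reading comes with each control period).
- grab_frame(name): name is "side" or "top"; returns the picture (420x560x3 uint8, blue, green, red); there is no depth.
- get_calibration(name): a dict with "intrinsics" (3x3 intrinsics, pixels), "world_to_cam" (4x4, takes a point from world to camera coordinates). Camera axes: x right, y down, z forward; pixel columns grow to the right and rows downward; lengths in mm; the calibration is good to about 2 mm. A picture is of the moment at which its call begins. get_calibration takes no time and is no camera call.
- sign_off(): hands the job in, once; it reports no verdict.
Trained networks look in the newest picture that a camera, given by its name, has taken for a name from the list of things; names that differ only in an ending like _2 or _b are one class to them, and where a whole thing is asked for, a point or a joint stands for the part that bears it (a point fixed in the world has none). Each returns a list of dicts, best first, with "conf" (0 to 1); they miss things now and then, are a little off and sometimes report something else, mostly with a low value. They report only what shows in the picture. A call takes as long as a camera call. They do not tell look-alikes from the thing itself.
- boxes_of(camera, thing): "centre" ([x, y, z] in mm, in the coordinates of the camera as it stood for that picture, good to about 4 mm: the middle of the surface that is visible of it).
- trace(camera, thing): "mask" (420x560 bool, what is visible of it).
The state is a dict: "clock": time; "qpos": joint angles; "qvel": joint speeds; "joint_efforts": joint torques, N m; "eef_pos": TCP position; "tcp_rot": TCP orientation; "contact_force": force on the tool from outside, world axes, zero at the start; "wrist_torque": the same for the moment, N m; "opening": opening from 0.0 (shut) to 1.0 (fully open).
Only numpy, scipy, OpenCV 4.12 (cv2) and the standard library are available. Lean on these libraries where they do the work, as an engineer would, in place of code of your own. Each camera call takes 0.05 s, during which the arm holds its last target. There are 200 camera calls.

## Working session

There is one attempt and no reset: what is moved stays moved. The work goes in short steps, Python scripts to look and compute and a tool call to move; the robot and the scene stay as the last step left them, time stands still between calls to the robot, and variables do not carry over. Pictures are saved under pics/ and viewed, about 12 in all and at most 16, crops included, and the job is handed in when it is done.

Besides the shell and the picture viewer there is one more tool, called after ">>>" as name(argument=value, ...) on one line, values as JSON. servo_tool: Moves the arm, as the interface text tells. Its arguments: {"type":"object","properties":{"rows":{"type":"array","items":{"type":"array"}},"force":{"type":"number"}},"required":["rows"]}

```bash
ls; mkdir -p pics; python3 - <<'E'
from rig import *
import cv2,numpy as np
print(sense())
for c in("side","top"):
    f=grab_frame(c);cv2.imwrite(f"pics/{c}0.png",f)
    k=get_calibration(c);print(c,np.round(k["intrinsics"],1).tolist(),np.round(k["world_to_cam"],3).tolist())
E
```

```text
pics
{'clock': 0.0, 'qpos': array([-1.14439142e+00,  3.53649446e-01,  1.63415235e+00, -1.17148786e-05,
        1.15518019e+00, -2.39731060e-03]), 'qvel': array([ 2.10886432e-03,  3.29421782e-04, -4.24526451e-04, -8.21034233e-04,
        7.47687589e-05,  6.09470549e-04]), 'joint_efforts': array([-4.02767517e-03, -6.05258131e+01, -3.42063332e+01, -3.42245412e-04,
        9.47844033e-03,  1.90017209e-05]), 'eef_pos': array([ 259.65048925, -567.951519  ,  208.95309067]), 'tcp_rot': array([-3.14020330e+00,  7.38029046e-06,  4.28806956e-01]), 'contact_force': array([-0.6695718 ,  0.06909674,  0.46694809]), 'wrist_torque': array([0.0276865 , 0.02751104, 0.01428698]), 'opening': 0.9993911614557577}
side [[457.9, 0.0, 280.4], [0.0, 457.9, 206.1], [0.0, 0.0, 1.0]] [[0.988, -0.155, 0.004, -515.421], [-0.095, -0.627, -0.774, 85.514], [0.122, 0.764, -0.634, 1340.862], [0.0, 0.0, 0.0, 1.0]]
top [[493.4, 0.0, 279.4], [0.0, 493.4, 205.7], [0.0, 0.0, 1.0]] [[-0.037, -0.999, 0.0, -18.46], [-0.977, 0.036, -0.208, 551.079], [0.208, -0.008, -0.978, 1258.439], [0.0, 0.0, 0.0, 1.0]]
```

```bash
cat > h.py <<'E'
from rig import *
import cv2,numpy as np
def cal(c):
    k=get_calibration(c);return k["intrinsics"],k["world_to_cam"]
def toworld(c,p):
    K,M=cal(c);return (np.linalg.inv(M)@np.r_[p,1])[:3]
def px(c,P):
    K,M=cal(c);q=M[:3,:3]@np.array(P,float)+M[:3,3];q=K@q;return q[:2]/q[2]
def ray(c,uv,z):
    """world point at height z seen in pixel uv"""
    K,M=cal(c);R=M[:3,:3];o=-R.T@M[:3,3];d=R.T@np.linalg.inv(K)@np.array([uv[0],uv[1],1.]);return o+d*(z-o[2])/d[2]
E
python3 - <<'E'
from h import *
for t in ["bar","bar_knob","case_s_mid","case_m_mid","case_l_mid","packer24_mid","packer30_mid","packer36_mid","packer48_mid","packer60_mid","tube1_mid","rack_mid","jar1"]:
    for c in("top","side"):
        print(t,c,[(np.round(toworld(c,b["centre"])).astype(int).tolist(),round(b["conf"],2)) for b in boxes_of(c,t) if b["conf"]>.3])
print(sense()["clock"])
E
```

```text
bar top [([573, -19, 58], 0.74)]
bar side [([569, -29, 57], 0.66)]
bar_knob top [([575, -19, 56], 0.61), ([664, 345, 96], 0.34)]
bar_knob side [([570, -28, 57], 0.72), ([594, 236, 30], 0.68)]
case_s_mid top [([702, -121, 47], 0.78)]
case_s_mid side [([706, -142, 44], 0.84), ([693, 12, 48], 0.56)]
case_m_mid top [([698, 31, 48], 0.92)]
case_m_mid side [([695, 8, 48], 0.79)]
case_l_mid top [([533, -87, 45], 0.69), ([665, 341, 96], 0.5)]
case_l_mid side [([533, -81, 44], 0.87)]
packer24_mid top [([379, 335, 43], 0.9)]
packer24_mid side [([376, 334, 31], 0.58)]
packer30_mid top [([591, 241, 38], 0.67)]
packer30_mid side [([594, 235, 29], 0.66), ([686, -375, 71], 0.59)]
packer36_mid top [([490, 351, 43], 0.92)]
packer36_mid side [([490, 343, 36], 0.75)]
packer48_mid top []
packer48_mid side [([498, 212, 38], 0.83)]
packer60_mid top [([385, 231, 48], 0.78), ([403, -368, 133], 0.56)]
packer60_mid side []
tube1_mid top [([570, -20, 57], 0.67)]
tube1_mid side [([565, -355, 119], 0.51)]
rack_mid top [([481, -346, 44], 0.85), ([403, -366, 133], 0.65), ([536, -87, 47], 0.64)]
rack_mid side [([485, -372, 38], 0.96)]
jar1 top [([686, -350, 97], 0.94), ([664, 340, 98], 0.64)]
jar1 side []
1.4
```

View pics/top0.png

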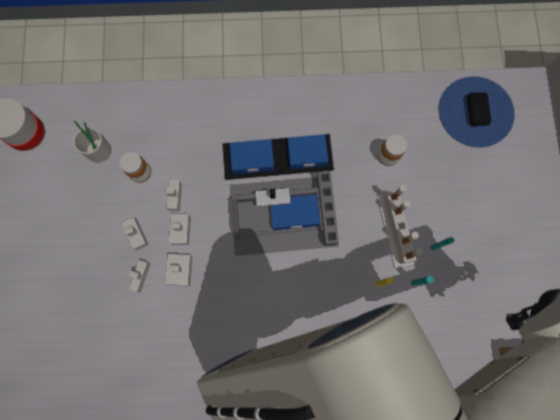

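View pics/side0.png

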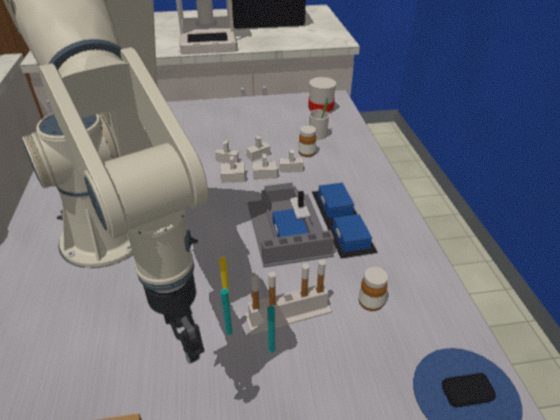

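```bash
python3 - <<'E'
import cv2
f=cv2.imread("pics/top0.png")
a=cv2.resize(f[165:265,220:350],(780,600),interpolation=cv2.INTER_CUBIC)
cv2.imwrite("pics/a.png",a)
b=cv2.resize(f[175:300,120:200],None,fx=4.8,fy=4.8,interpolation=cv2.INTER_CUBIC)
c=cv2.resize(f[175:300,370:450],None,fx=4.8,fy=4.8,interpolation=cv2.INTER_CUBIC)
cv2.imwrite("pics/b.png",cv2.hconcat([b,c]))
E
```

```text
(no output)
```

View pics/a.png

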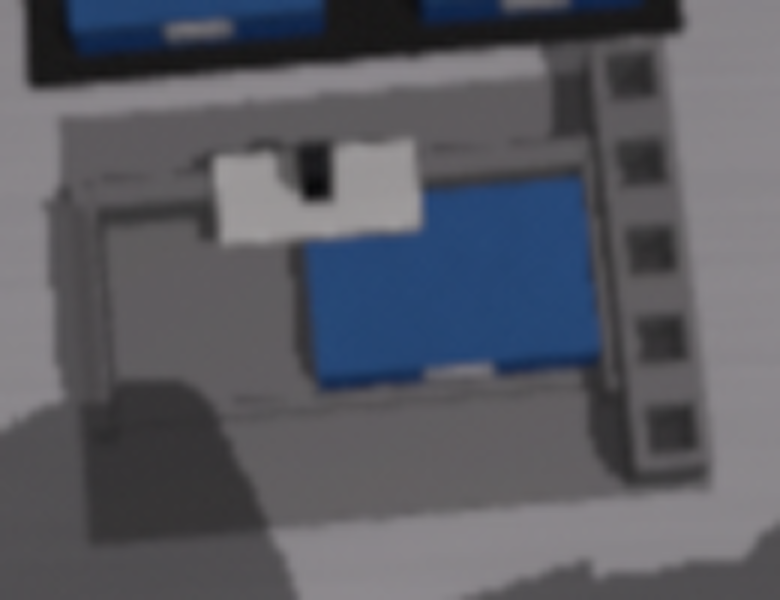

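View pics/b.png

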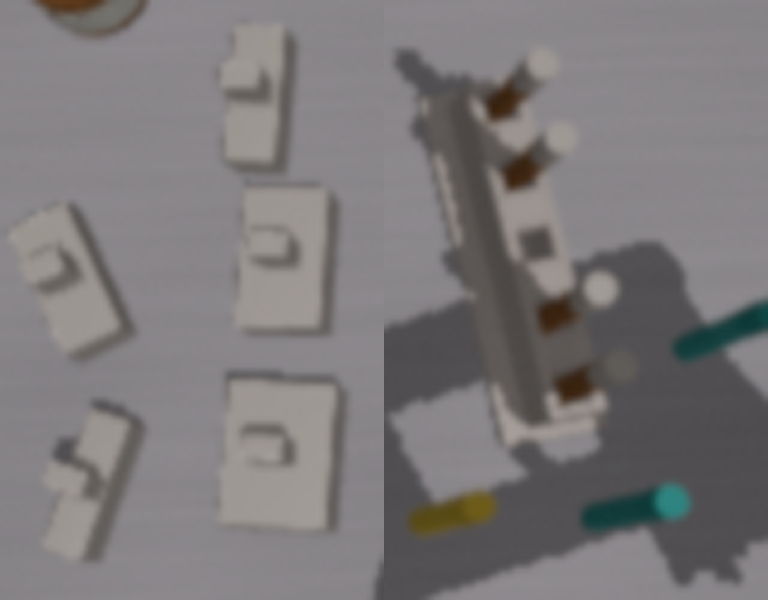

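```bash
python3 - <<'E'
import cv2
f=cv2.imread("pics/side0.png")
a=cv2.resize(f[180:275,240:345],None,fx=5,fy=5,interpolation=cv2.INTER_CUBIC)
cv2.imwrite("pics/c.png",a)
b=cv2.resize(f[255:355,205:345],None,fx=5,fy=5,interpolation=cv2.INTER_CUBIC)
cv2.imwrite("pics/d.png",b)
E
```

```text
(no output)
```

View pics/c.png

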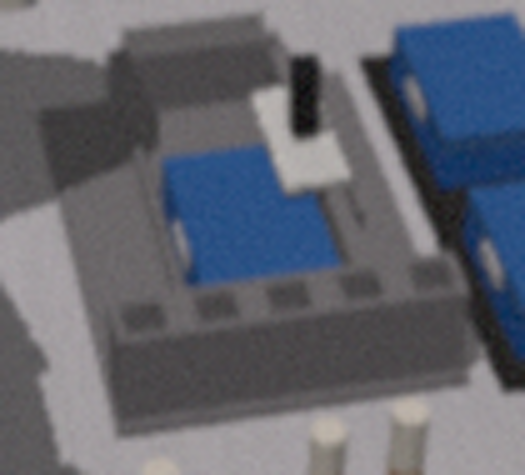

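View pics/d.png

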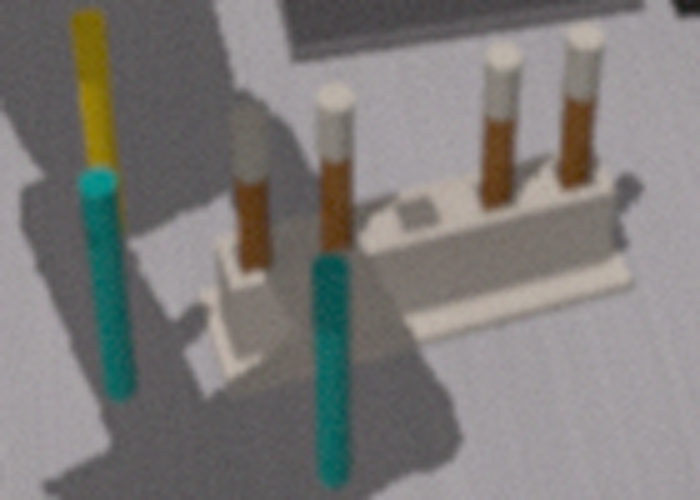

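```bash
cat >> h.py <<'E'
def tri(t,s):
    """triangulate pixel t in top, s in side"""
    P=[cal(c)[0]@cal(c)[1][:3] for c in("top","side")]
    X=cv2.triangulatePoints(P[0],P[1],np.array(t,float).reshape(2,1),np.array(s,float).reshape(2,1))[:,0];return X[:3]/X[3]
E
python3 - <<'E'
from h import *
T=lambda u,v:(220+u/6,165+v/6)
S=lambda u,v:(240+u/5,180+v/5)
wt=[(632,75),(642,162),(652,250),(662,338),(672,430)]
ws=[(432,273),(362,284),(290,294),(217,305),(144,316)]
print("wells")
for a,b in zip(wt,ws):print(np.round(tri(T(*a),S(*b)),1),np.round(ray("top",T(*a),66),1),np.round(ray("side",S(*b),66),1))
print("knob top",np.round(tri(T(318,152),S(305,62)),1))
# case top corners
print("case");
for a in [(303,233),(320,376),(600,350),(582,178)]:print(np.round(ray("top",T(*a),46),1))
for a in [(165,160),(187,283),(340,263)]:print('s',np.round(ray("side",S(*a),46),1))
print("others")
for a in [(72,30),(325,15),(424,3),(648,-8)]:print(np.round(ray("top",T(*a),44),1))
print("floor/endwall",[np.round(ray("top",T(*a),6),1) for a in [(107,220),(118,405)]], "partition top", np.round(ray("top",T(603,300),52),1))
print("bar corners",[np.round(ray("top",T(*a),57),1) for a in [(215,155),(417,140),(424,230),(222,243)]])
T2=lambda u,v:(370+(u-384)/4.8,175+v/4.8)
S2=lambda u,v:(205+u/5,255+v/5)
print("tubes")
for a,b in zip([(543,64),(562,137),(601,289),(619,366)],[(585,37),(503,55),(335,96),(250,105)]):print(np.round(tri(T2(*a),S2(*b)),1),np.round(ray("top",T2(*a),156),1),np.round(ray("side",S2(*b),156),1))
print("rackhole",np.round(tri(T2(537,243),S2(418,213)),1))
print("turq/yel",[np.round(tri(T2(*a),S2(*b)),1) for a,b in [((672,501),(98,182)),((478,507),(90,18))]])
T3=lambda u,v:(120+u/4.8,175+v/4.8)
print("fins")
for n,a in dict(p24=(68,474),p36=(47,266),p30=(242,76),p48=(269,243),p60=(263,446)).items():print(n,np.round(ray("top",T3(*a),80),1))
E
```

```text
wells
[ 621.8 -164.7   66.7] [ 621.3 -164.7   66. ] [ 622.9 -163.8   66. ]
[ 582.1 -167.    66.1] [ 581.1 -166.9   66. ] [ 583.3 -166.6   66. ]
[ 542.  -169.1   66.4] [ 541.1 -169.1   66. ] [ 543.2 -168.5   66. ]
[ 502.1 -171.2   66.1] [ 501.5 -171.2   66. ] [ 502.8 -171.    66. ]
[ 461.7 -173.2   65.6] [ 460.6 -173.2   66. ] [ 462.9 -173.5   66. ]
knob top [579.1 -23.3 109.8]
case
[558.7 -15.   46. ]
[493.4 -20.5  46. ]
[ 500.6 -145.5   46. ]
[ 579.5 -141.6   46. ]
s [495.7 -23.4  46. ]
s [ 492.7 -130.4   46. ]
s [ 580.  -127.1   46. ]
others
[657.8  87.2  44. ]
[660.7 -28.4  44. ]
[664.8 -73.9  44. ]
[ 666.2 -176.6   44. ]
floor/endwall [array([576.9,  75.9,   6. ]), array([490.1,  72.6,   6. ])] partition top [ 522.  -147.5   52. ]
bar corners [array([593.5,  23. ,  57. ]), array([597.1, -67.7,  57. ]), array([555.7, -69.1,  57. ]), array([553.1,  21. ,  57. ])]
tubes
[ 562.5 -346.8  155.8] [ 562.1 -346.7  156. ] [ 562.9 -346.9  156. ]
[ 523.3 -352.8  156.7] [ 523.2 -353.   156. ] [ 523.6 -352.2  156. ]
[ 444.3 -365.6  156.3] [ 443.8 -365.6  156. ] [ 444.9 -365.2  156. ]
[ 405.1 -369.6  161.2] [ 404.4 -371.   156. ] [ 407.  -364.8  156. ]
rackhole [ 484.3 -359.7   61.5]
turq/yel [array([ 337.1, -392.9,  149.5]), array([ 338.5, -295.4,  150.5])]
fins
p24 [381.9 337.7  80. ]
p36 [494.2 351.8  80. ]
p30 [596.1 247.4  80. ]
p48 [502.4 232.   80. ]
p60 [392.9 234.4  80. ]
```

```bash
cat >> h.py <<'E'
LY=0.0531; W=np.array([542,-169.1]); lx=np.array([np.cos(LY),np.sin(LY)]); ly=np.array([-np.sin(LY),np.cos(LY)]); O=W+244.5*ly
def lane(x,y): return O+x*lx+y*ly
def plan(wps,start=None,step=50):
    """wps: (x,y,z,yaw,opening); prints tool-axis rows"""
    s=sense(); p,yaw=(s["eef_pos"].copy(),s["tcp_rot"][2]) if start is None else (np.array(start[:3],float),start[3])
    print("from",np.round(p,1),round(yaw,3),"t",s["clock"])
    for x,y,z,w,op in wps:
        d=np.array([x,y,z])-p; dw=(w-yaw+np.pi)%(2*np.pi)-np.pi
        n=int(max(1,np.ceil(np.linalg.norm(d)/step),np.ceil(abs(np.degrees(dw))/10.6)))
        out=[]
        for i in range(n):
            c,sn=np.cos(yaw),np.sin(yaw)
            v=[d[0]/n*c+d[1]/n*sn, d[0]/n*sn-d[1]/n*c, -d[2]/n]
            t=-np.degrees(dw/n); yaw+=dw/n
            out.append([op,[round(float(q),1) for q in v],[0,0,round(float(t),2)]])
        p=np.array([x,y,z],float); print(n,"rows:",str(out).replace(" ",""))
E
python3 - <<'E'
from h import *
print(O, lane(44,-168))
k=(579,-23.4)
plan([(*k,200,.053,50),(*k,74,.053,50)])
E
```

```text
[529.02315028  75.05538366] [581.87774183 -90.37252254]
from [ 259.9 -568.4  209.7] 0.429 t 1.4
13 rows: [[50,[39.8,-27.9,0.7],[0,0,1.66]],[50,[38.9,-29.1,0.7],[0,0,1.66]],[50,[38.1,-30.2,0.7],[0,0,1.66]],[50,[37.2,-31.3,0.7],[0,0,1.66]],[50,[36.3,-32.3,0.7],[0,0,1.66]],[50,[35.3,-33.4,0.7],[0,0,1.66]],[50,[34.3,-34.4,0.7],[0,0,1.66]],[50,[33.3,-35.3,0.7],[0,0,1.66]],[50,[32.3,-36.3,0.7],[0,0,1.66]],[50,[31.2,-37.2,0.7],[0,0,1.66]],[50,[30.1,-38.1,0.7],[0,0,1.66]],[50,[29.0,-39.0,0.7],[0,0,1.66]],[50,[27.9,-39.8,0.7],[0,0,1.66]]]
3 rows: [[50,[0.0,0.0,42.0],[0,0,-0.0]],[50,[0.0,0.0,42.0],[0,0,-0.0]],[50,[0.0,0.0,42.0],[0,0,-0.0]]]
```

>>> servo_tool(rows=[[50,[39.8,-27.9,0.7],[0,0,1.66]],[50,[38.9,-29.1,0.7],[0,0,1.66]],[50,[38.1,-30.2,0.7],[0,0,1.66]],[50,[37.2,-31.3,0.7],[0,0,1.66]],[50,[36.3,-32.3,0.7],[0,0,1.66]],[50,[35.3,-33.4,0.7],[0,0,1.66]],[50,[34.3,-34.4,0.7],[0,0,1.66]],[50,[33.3,-35.3,0.7],[0,0,1.66]]], force=40)

```text
clock: 2.4
eef_pos: [457.0, -231.6, 204.3]
tcp_rot: [3.141, -0.0, 0.196]
contact_force: [0.8, 0.4, -0.6]
opening: 0.583
```

>>> servo_tool(rows=[[50,[32.3,-36.3,0.7],[0,0,1.66]],[50,[31.2,-37.2,0.7],[0,0,1.66]],[50,[30.1,-38.1,0.7],[0,0,1.66]],[50,[29,-39,0.7],[0,0,1.66]],[50,[27.9,-39.8,0.7],[0,0,1.66]],[50,[0,0,0],[0,0,0]],[50,[0,0,0],[0,0,0]]])

```text
clock: 3.28
eef_pos: [578.5, -23.7, 200.4]
tcp_rot: [3.141, 0.001, 0.053]
contact_force: [0.1, 0.4, 0.3]
opening: 0.583
```

>>> servo_tool(rows=[[50,[0,0,42],[0,0,0]],[50,[0,0,42],[0,0,0]],[50,[0,0,41],[0,0,0]],[10,[0,0,0],[0,0,0]],[10,[0,0,0],[0,0,0]],[10,[0,0,0],[0,0,0]],[10,[0,0,0],[0,0,0]],[10,[0,0,0],[0,0,0]]])

```text
clock: 4.28
eef_pos: [579.3, -23.5, 76.8]
tcp_rot: [3.141, -0.001, 0.052]
contact_force: [-5.8, -1.5, 7.0]
opening: 0.173
```

>>> servo_tool(rows=[[10,[0,15,0],[0,0,0]],[10,[0,15,0],[0,0,0]],[10,[0,15,0],[0,0,0]],[10,[0,10,0],[0,0,0]],[10,[0,4,0],[0,0,0]],[10,[0,0,0],[0,0,0]]])

```text
clock: 5.03
eef_pos: [582.6, -82.7, 76.8]
tcp_rot: [3.141, -0.001, 0.052]
contact_force: [-3.7, -1.7, 7.1]
opening: 0.172
```

>>> servo_tool(rows=[[10,[0,3,0],[0,0,0]],[10,[0,2,0],[0,0,0]],[10,[0,2,0],[0,0,0]],[10,[0,0,0],[0,0,0]]])

```text
clock: 5.52
eef_pos: [583.0, -89.2, 76.8]
tcp_rot: [3.142, -0.001, 0.052]
contact_force: [-5.1, 0.0, 6.3]
opening: 0.17
```

>>> servo_tool(rows=[[10,[0,1.5,0],[0,0,0]],[10,[0,0,0],[0,0,0]]])

```text
clock: 5.78
eef_pos: [583.0, -90.6, 76.8]
tcp_rot: [-3.142, -0.001, 0.052]
contact_force: [-3.8, -0.1, 6.5]
opening: 0.17
```

>>> servo_tool(rows=[[10,[0,1.5,0],[0,0,0]],[10,[0,0,0],[0,0,0]]])

```text
clock: 6.02
eef_pos: [583.2, -92.1, 76.9]
tcp_rot: [-3.142, -0.001, 0.052]
contact_force: [-4.0, -0.2, 6.1]
opening: 0.175
```

>>> servo_tool(rows=[[10,[0,1.5,0],[0,0,0]],[10,[0,0,0],[0,0,0]]])

```text
clock: 6.28
eef_pos: [583.2, -93.6, 76.8]
tcp_rot: [-3.142, -0.001, 0.052]
contact_force: [-4.6, 0.6, 6.7]
opening: 0.173
```

>>> servo_tool(rows=[[10,[0,2,0],[0,0,0]],[10,[0,2,0],[0,0,0]],[10,[0,0,0],[0,0,0]]])

```text
clock: 6.65
eef_pos: [583.4, -97.7, 76.8]
tcp_rot: [3.142, -0.001, 0.052]
contact_force: [-4.4, -0.5, 6.4]
opening: 0.168
```

>>> servo_tool(rows=[[10,[0,2,0],[0,0,0]],[10,[0,2,0],[0,0,0]],[10,[0,0,0],[0,0,0]]])

```text
clock: 7.02
eef_pos: [583.7, -101.7, 76.8]
tcp_rot: [3.142, -0.001, 0.052]
contact_force: [-4.5, -0.0, 6.8]
opening: 0.169
```

```bash
python3 - <<'E'
from h import *
f=grab_frame("side");cv2.imwrite("pics/e.png",cv2.resize(f[130:290,150:360],None,fx=3.5,fy=3.5,interpolation=cv2.INTER_CUBIC))
print(sense()["contact_force"])
E
```

```text
[-3.76851511 -0.51324085  6.93757305]
```

View pics/e.png

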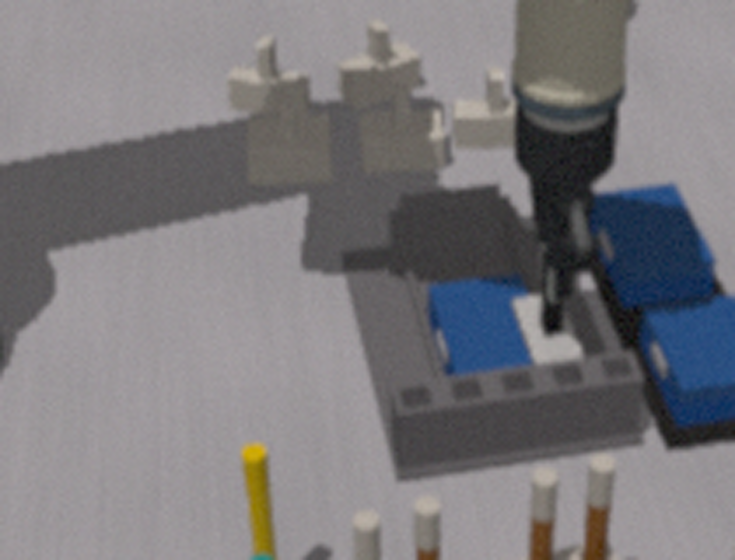

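>>> servo_tool(rows=[[10,[0,2,0],[0,0,0]],[10,[0,2,0],[0,0,0]],[10,[0,0,0],[0,0,0]]])

```text
clock: 7.45
eef_pos: [583.8, -103.9, 76.8]
tcp_rot: [-3.139, -0.001, 0.051]
contact_force: [-4.5, 10.9, 7.4]
opening: 0.172
```

>>> servo_tool(rows=[[10,[0,2,0],[0,0,0]],[10,[0,2,0],[0,0,0]],[10,[0,0,0],[0,0,0]]])

```text
clock: 7.82
eef_pos: [583.7, -104.2, 76.8]
tcp_rot: [-3.134, -0.001, 0.05]
contact_force: [-3.0, 29.3, 10.7]
opening: 0.173
```

>>> servo_tool(rows=[[10,[0,2,0],[0,0,0]],[10,[0,2,0],[0,0,0]],[10,[0,0,0],[0,0,0]]])

```text
clock: 8.2
eef_pos: [583.7, -104.5, 76.7]
tcp_rot: [-3.128, 0.0, 0.049]
contact_force: [-3.2, 48.5, 12.9]
opening: 0.171
```

>>> servo_tool(rows=[[10,[0,-5,0],[0,0,0]],[10,[0,-4.5,0],[0,0,0]],[45,[0,0,0],[0,0,0]],[45,[0,0,0],[0,0,0]],[45,[0,0,-40],[0,0,0]],[45,[0,0,-45],[0,0,0]],[45,[0,0,-45],[0,0,0]],[45,[0,0,0],[0,0,0]]])

```text
clock: 9.2
eef_pos: [586.0, -105.1, 209.7]
tcp_rot: [3.14, -0.008, 0.052]
contact_force: [0.7, 0.2, -0.6]
opening: 0.529
```

```bash
python3 - <<'E'
from h import *
print(sense()["eef_pos"])
f=grab_frame("top");cv2.imwrite("pics/top1.png",f)
for t in ["packer30_mid","packer60_mid","packer48_mid"]:
    for m in trace("top",t)[:2]:
        u=m["mask"].astype(np.uint8);ys,xs=np.nonzero(u);print(t,round(m["conf"],2),u.sum(),[np.round(q,1) for q in cv2.minAreaRect(np.c_[xs,ys].astype(np.float32))])
c=cv2.resize(f[170:300,105:235],None,fx=4.6,fy=4.6,interpolation=cv2.INTER_CUBIC);cv2.imwrite("pics/f.png",c)
E
```

```text
[ 586.00675736 -105.08746916  209.65780095]
packer30_mid 0.69 426 [array([173., 195.]), array([30., 16.]), np.float64(90.0)]
packer60_mid 0.56 764 [array([177.8, 269.4]), array([26.1, 30.8]), np.float64(3.8)]
packer48_mid 0.82 601 [array([179.4, 229.3]), array([20.4, 30. ]), np.float64(3.4)]
packer48_mid 0.17 783 [array([178. , 269.5]), array([31., 26.]), np.float64(90.0)]
```

View pics/f.png

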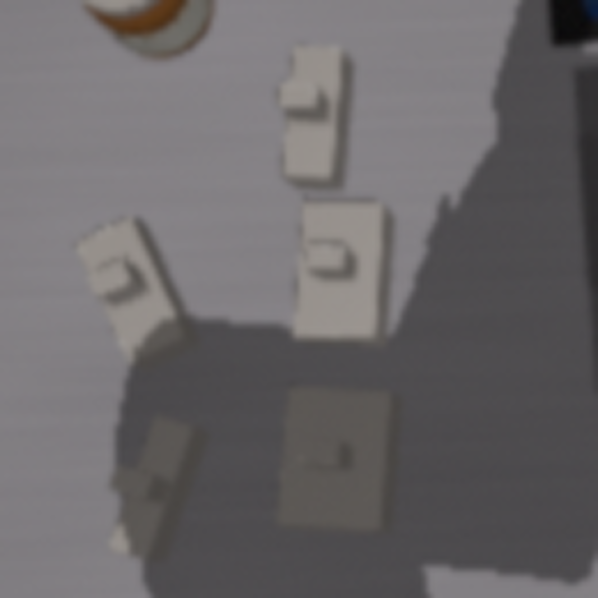

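```bash
python3 - <<'E'
from h import *
T=lambda u,v:(105+u/4.6,170+v/4.6)
for n,cs in dict(p30=[(296,45),(343,48),(332,182),(285,178)],p60=[(286,387),(393,391),(383,530),(280,525)]).items():
    P=np.array([ray("top",T(*c),40)[:2] for c in cs]);print(n,np.round(P,1).tolist(),P.mean(0).round(1), np.linalg.norm(P[0]-P[1]),np.linalg.norm(P[2]-P[1]))
    d=(P[0]+P[1]-P[2]-P[3]);print(" yaw",np.arctan2(d[1],d[0]))
p=(594,246)
plan([(594,-105,210,.06,45),(*p,210,.06,45),(*p,54,.06,45)])
E
```

```text
p30 [[637.5, 259.4], [634.6, 231.4], [553.4, 237.4], [556.9, 265.0]] [595.6 248.3] 28.0909142262351 81.38637176363711
 yaw -0.07212476273225102
p60 [[433.8, 263.1], [429.2, 201.5], [350.2, 207.2], [355.2, 265.7]] [392.1 234.4] 61.76707849686274 79.17405504804834
 yaw -0.051967225796188496
from [ 582.5 -104.3  204.2] 0.052 t 9.4
1 rows: [[45,[11.5,1.3,-5.8],[0,0,-0.47]]]
8 rows: [[45,[2.6,-43.8,-0.0],[0,0,-0.0]],[45,[2.6,-43.8,-0.0],[0,0,-0.0]],[45,[2.6,-43.8,-0.0],[0,0,-0.0]],[45,[2.6,-43.8,-0.0],[0,0,-0.0]],[45,[2.6,-43.8,-0.0],[0,0,-0.0]],[45,[2.6,-43.8,-0.0],[0,0,-0.0]],[45,[2.6,-43.8,-0.0],[0,0,-0.0]],[45,[2.6,-43.8,-0.0],[0,0,-0.0]]]
4 rows: [[45,[0.0,0.0,39.0],[0,0,-0.0]],[45,[0.0,0.0,39.0],[0,0,-0.0]],[45,[0.0,0.0,39.0],[0,0,-0.0]],[45,[0.0,0.0,39.0],[0,0,-0.0]]]
```

```bash
python3 - <<'E'
from h import *
p=(596,247.8)
plan([(*p,205,-.07,45),(*p,51,-.07,45)])
E
```

```text
from [ 582.5 -104.3  204.2] 0.052 t 9.4
8 rows: [[45,[4.0,-43.9,-0.1],[0,0,0.87]],[45,[3.3,-43.9,-0.1],[0,0,0.87]],[45,[2.6,-44.0,-0.1],[0,0,0.87]],[45,[2.0,-44.0,-0.1],[0,0,0.87]],[45,[1.3,-44.0,-0.1],[0,0,0.87]],[45,[0.6,-44.0,-0.1],[0,0,0.87]],[45,[-0.0,-44.0,-0.1],[0,0,0.87]],[45,[-0.7,-44.0,-0.1],[0,0,0.87]]]
4 rows: [[45,[0.0,-0.0,38.5],[0,0,-0.0]],[45,[0.0,-0.0,38.5],[0,0,-0.0]],[45,[0.0,-0.0,38.5],[0,0,-0.0]],[45,[0.0,-0.0,38.5],[0,0,-0.0]]]
```

>>> servo_tool(rows=[[45,[4,-43.9,0],[0,0,0.87]],[45,[3.3,-43.9,0],[0,0,0.87]],[45,[2.6,-44,0],[0,0,0.87]],[45,[2,-44,0],[0,0,0.87]],[45,[1.3,-44,0],[0,0,0.87]],[45,[0.6,-44,0],[0,0,0.87]],[45,[0,-44,0],[0,0,0.87]],[45,[-0.7,-44,0],[0,0,0.87]]])

```text
clock: 10.4
eef_pos: [595.9, 248.9, 203.7]
tcp_rot: [3.14, 0.002, -0.07]
contact_force: [0.3, 0.4, -0.9]
opening: 0.529
```

>>> servo_tool(rows=[[45,[0,0,0],[0,0,0]],[45,[0,0,30],[0,0,0]],[45,[0,0,35],[0,0,0]],[45,[0,0,0],[0,0,0]]])

```text
clock: 10.9
eef_pos: [594.2, 245.8, 137.0]
tcp_rot: [3.138, 0.006, -0.07]
contact_force: [0.1, 0.1, 0.4]
opening: 0.53
```

>>> servo_tool(rows=[[45,[1,-1,30],[0,0,0]],[45,[0,0,30],[0,0,0]],[45,[0,0,25.5],[0,0,0]],[45,[0,0,0],[0,0,0]],[15,[0,0,0],[0,0,0]],[15,[0,0,0],[0,0,0]],[15,[0,0,0],[0,0,0]],[15,[0,0,0],[0,0,0]]], force=50)

```text
clock: 11.9
eef_pos: [599.0, 249.3, 57.0]
tcp_rot: [-3.14, -0.003, -0.069]
contact_force: [-1.3, 0.8, 7.2]
opening: 0.207
```

>>> servo_tool(rows=[[15,[0,0,0],[0,0,0]],[15,[0,0,-40],[0,0,0]],[15,[0,0,-40],[0,0,0]],[15,[0,0,-40],[0,0,0]],[15,[0,0,0],[0,0,0]]])

```text
clock: 12.52
eef_pos: [599.9, 249.5, 179.3]
tcp_rot: [-3.139, -0.006, -0.069]
contact_force: [0.1, 0.4, -1.8]
opening: 0.211
```

```bash
python3 - <<'E'
from h import *
c=lane(1.5,-74); print(c)
plan([(*c,165,.053,15),(*c,75,.053,15)])
f=grab_frame("top");cv2.imwrite("pics/top2.png",f)
g=grab_frame("side");cv2.imwrite("pics/side2.png",g)
cv2.imwrite("pics/g.png",cv2.hconcat([cv2.resize(f[130:300,100:240],None,fx=3,fy=3),cv2.resize(g[60:230,200:320],None,fx=3,fy=3)]))
E
```

```text
[534.44858977   1.2392973 ]
from [599.9 249.5 179.3] -0.069 t 12.525
6 rows: [[15,[-8.0,42.0,2.4],[0,0,-1.17]],[15,[-8.9,41.9,2.4],[0,0,-1.17]],[15,[-9.7,41.7,2.4],[0,0,-1.17]],[15,[-10.6,41.5,2.4],[0,0,-1.17]],[15,[-11.4,41.2,2.4],[0,0,-1.17]],[15,[-12.3,41.0,2.4],[0,0,-1.17]]]
2 rows: [[15,[0.0,0.0,45.0],[0,0,-0.0]],[15,[0.0,0.0,45.0],[0,0,-0.0]]]
```

View pics/g.png

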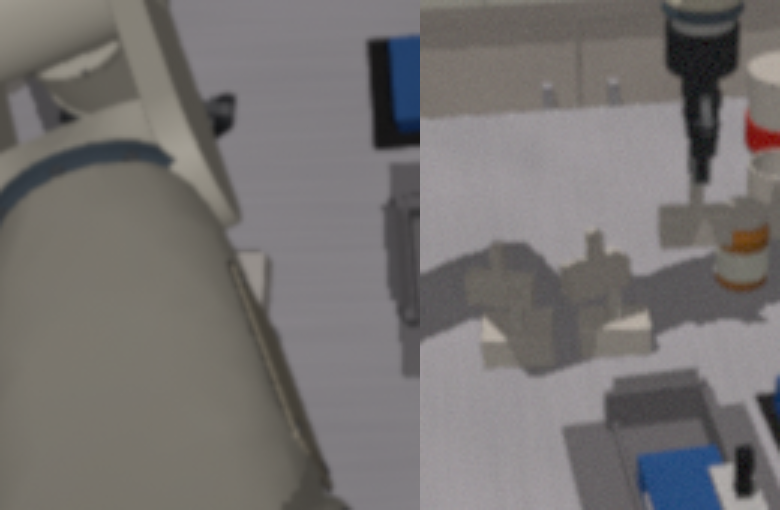

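```bash
python3 - <<'E'
from h import *
for dx in(-40,40):
    for z in (122,162): print(dx,z,px("side",(596+dx,235,z)).round(1))
g=cv2.imread("pics/side2.png"); print(g[134,270:330].mean(1).round().astype(int).tolist())
E
```

```text
-40 122 [279.8 142.8]
-40 162 [279.8 132.1]
40 122 [303.6 140.9]
40 162 [304.  130.3]
[150, 151, 151, 149, 150, 149, 153, 151, 146, 124, 104, 99, 99, 102, 98, 101, 101, 100, 100, 98, 99, 97, 100, 105, 114, 112, 105, 100, 98, 98, 98, 101, 99, 98, 99, 98, 98, 100, 98, 102, 98, 100, 96, 90, 88, 80, 92, 99, 99, 100, 98, 100, 100, 97, 94, 95, 89, 90, 88, 93]
```

```bash
python3 - <<'E'
from h import *
c=lane(5,-74); print(c)
plan([(*c,170,.053,15),(*c,76,.053,15)])
E
```

```text
[537.94365661   1.42505997]
from [597.6 248.5 175.3] -0.069 t 12.625
6 rows: [[15,[-7.1,41.8,0.9],[0,0,-1.17]],[15,[-7.9,41.6,0.9],[0,0,-1.17]],[15,[-8.8,41.5,0.9],[0,0,-1.17]],[15,[-9.6,41.3,0.9],[0,0,-1.17]],[15,[-10.4,41.1,0.9],[0,0,-1.17]],[15,[-11.3,40.8,0.9],[0,0,-1.17]]]
2 rows: [[15,[0.0,0.0,47.0],[0,0,-0.0]],[15,[0.0,0.0,47.0],[0,0,-0.0]]]
```

>>> servo_tool(rows=[[15,[-7.1,41.8,0.9],[0,0,-1.17]],[15,[-7.9,41.6,0.9],[0,0,-1.17]],[15,[-8.8,41.5,0.9],[0,0,-1.17]],[15,[-9.6,41.3,0.9],[0,0,-1.17]],[15,[-10.4,41.1,0.9],[0,0,-1.17]],[15,[-11.3,40.8,0.9],[0,0,-1.17]],[15,[0,0,0],[0,0,0]],[15,[0,0,0],[0,0,0]]])

```text
clock: 13.62
eef_pos: [537.6, 1.7, 168.8]
tcp_rot: [-3.141, 0.001, 0.052]
contact_force: [0.5, -0.5, -1.5]
opening: 0.21
```

>>> servo_tool(rows=[[15,[0,0,0],[0,0,0]],[15,[0,0,0],[0,0,0]]])

```text
clock: 13.88
eef_pos: [538.2, 2.3, 169.5]
tcp_rot: [-3.141, 0.0, 0.054]
contact_force: [-0.2, 0.1, -0.9]
opening: 0.211
```

>>> servo_tool(rows=[[15,[0,0,30],[0,0,0]],[15,[0,0,31],[0,0,0]],[15,[0,0,0],[0,0,0]],[15,[0,0,0],[0,0,0]],[15,[0,0,0],[0,0,0]]])

```text
clock: 14.5
eef_pos: [539.1, 1.6, 110.0]
tcp_rot: [3.141, -0.002, 0.053]
contact_force: [-1.0, 0.1, -1.2]
opening: 0.213
```

```bash
python3 - <<'E'
from h import *
print(sense()["eef_pos"])
f=grab_frame("top");g=grab_frame("side");
cv2.imwrite("pics/h.png",cv2.hconcat([cv2.resize(f[160:270,225:315],None,fx=4.4,fy=4.4,interpolation=cv2.INTER_CUBIC),cv2.resize(g[165:275,245:335],None,fx=4.4,fy=4.4,interpolation=cv2.INTER_CUBIC)]))
E
```

```text
[539.14272105   1.58319275 110.02165253]
```

View pics/h.png

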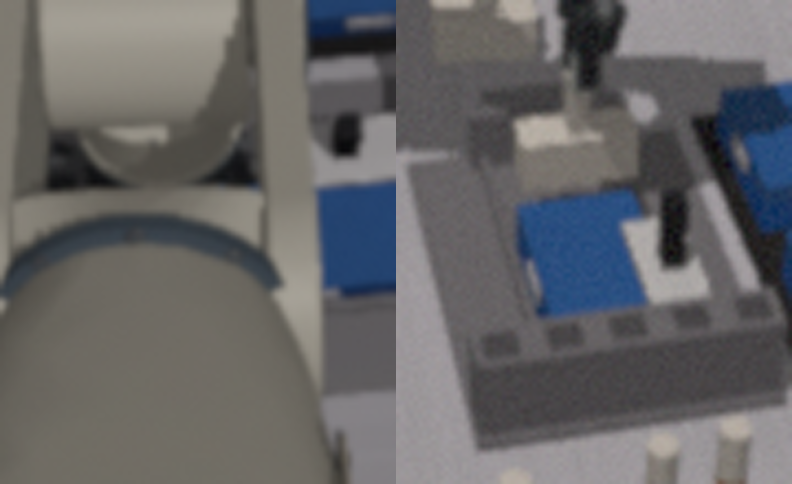

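```bash
python3 - <<'E'
from h import *
S=lambda u,v:(245+(u-396)/4.4,165+v/4.4)
def lc(P): d=P[:2]-O;return (d@lx).round(1),(d@ly).round(1)
for a,z in [((518,186),53),((635,190),53),((515,122),93),((638,113),93)]: print(a,lc(ray("side",S(*a),z)))
for dx in(-40,40):
  for dz in(53,93): print(dx,dz,[round(float(q),1) for q in (px("side",(*lane(1.5+dx,-89),dz))-[245,165])*4.4+[396,0]])
E
```

```text
(518, 186) (np.float64(-36.6), np.float64(-83.2))
(635, 190) (np.float64(39.8), np.float64(-103.3))
(515, 122) (np.float64(-34.6), np.float64(-64.3))
(638, 113) (np.float64(48.5), np.float64(-71.4))
-40 53 [516.9, 191.7]
-40 93 [516.5, 145.1]
40 53 [632.4, 176.5]
40 93 [634.2, 130.0]
```

>>> servo_tool(rows=[[15,[-0.5,0,15],[0,0,0]],[15,[0,0,15],[0,0,0]],[15,[0,0,8],[0,0,0]],[15,[0,0,4],[0,0,0]],[15,[0,0,0],[0,0,0]],[15,[0,0,0],[0,0,0]]])

```text
clock: 15.35
eef_pos: [537.9, 1.4, 67.0]
tcp_rot: [3.142, -0.001, 0.053]
contact_force: [0.2, 0.2, -1.5]
opening: 0.207
```

>>> servo_tool(rows=[[15,[0,0,2],[0,0,0]],[15,[0,0,2],[0,0,0]],[15,[0,0,0],[0,0,0]]])

```text
clock: 15.72
eef_pos: [537.8, 1.6, 63.1]
tcp_rot: [-3.141, -0.0, 0.053]
contact_force: [-0.7, 0.3, 4.1]
opening: 0.212
```

>>> servo_tool(rows=[[15,[0,0,2],[0,0,0]],[15,[0,0,0],[0,0,0]]])

```text
clock: 15.98
eef_pos: [538.1, 1.9, 62.7]
tcp_rot: [-3.141, -0.001, 0.053]
contact_force: [-7.5, 3.7, 24.7]
opening: 0.209
```

>>> servo_tool(rows=[[15,[0,0,-1.5],[0,0,0]],[15,[0,1.5,0],[0,0,0]],[15,[0,1.5,0],[0,0,0]],[15,[0,0,0],[0,0,0]]])

```text
clock: 16.48
eef_pos: [538.2, -1.0, 63.3]
tcp_rot: [-3.141, -0.001, 0.053]
contact_force: [-4.2, 4.2, 14.9]
opening: 0.207
```

>>> servo_tool(rows=[[15,[0,1,0],[0,0,0]],[15,[0,1,0],[0,0,0]],[15,[0,0,0],[0,0,0]]])

```text
clock: 16.85
eef_pos: [538.3, -2.7, 63.5]
tcp_rot: [-3.14, -0.001, 0.052]
contact_force: [-5.3, 5.9, 17.2]
opening: 0.207
```

>>> servo_tool(rows=[[15,[0,1,0],[0,0,0]],[15,[0,0,0],[0,0,0]]])

```text
clock: 17.1
eef_pos: [538.4, -3.6, 63.6]
tcp_rot: [-3.14, -0.001, 0.052]
contact_force: [-5.0, 6.3, 18.0]
opening: 0.21
```

>>> servo_tool(rows=[[15,[0,0,-1],[0,0,0]],[15,[0,1,0],[0,0,0]],[15,[0,1,0],[0,0,0]],[15,[0,0,0],[0,0,0]]])

```text
clock: 17.6
eef_pos: [538.4, -4.5, 63.9]
tcp_rot: [-3.138, -0.001, 0.052]
contact_force: [-2.7, 12.7, 9.5]
opening: 0.205
```

>>> servo_tool(rows=[[15,[0,1,0],[0,0,0]],[15,[0,0,0],[0,0,0]]])

```text
clock: 17.85
eef_pos: [539.4, -7.2, 64.7]
tcp_rot: [-3.142, -0.003, 0.054]
contact_force: [-2.5, 1.2, 14.6]
opening: 0.175
```

>>> servo_tool(rows=[[15,[0,1,0],[0,0,0]],[15,[0,0,0],[0,0,0]]])

```text
clock: 18.1
eef_pos: [539.3, -8.5, 64.3]
tcp_rot: [3.142, -0.002, 0.053]
contact_force: [-2.5, 2.1, 12.8]
opening: 0.174
```

```bash
python3 - <<'E'
from h import *
print(sense()["eef_pos"])
g=grab_frame("side");
cv2.imwrite("pics/i.png",cv2.resize(g[165:275,245:335],None,fx=6,fy=6,interpolation=cv2.INTER_CUBIC)[:480])
E
```

```text
[539.33967414  -8.49319499  64.32507351]
```

View pics/i.png

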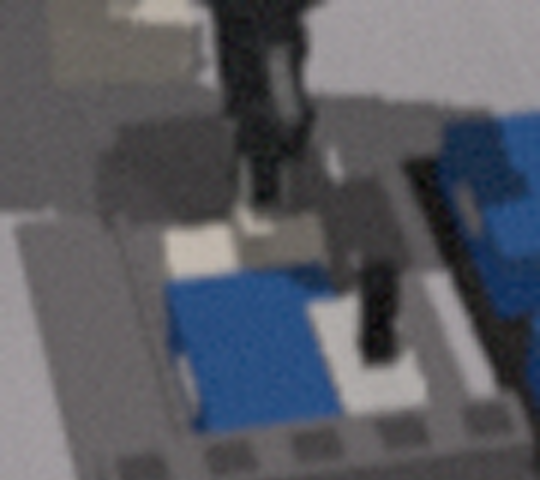

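>>> servo_tool(rows=[[45,[0,0,0],[0,0,0]],[45,[0,0,0],[0,0,0]],[45,[0,0,-35],[0,0,0]],[45,[0,0,-50],[0,0,0]],[45,[0,0,-50],[0,0,0]],[45,[30,-50,0],[0,0,0]],[45,[30,-50,0],[0,0,0]]])

```text
clock: 19.02
eef_pos: [593.8, 95.2, 199.2]
tcp_rot: [-3.142, -0.002, 0.052]
contact_force: [1.1, -0.4, -0.4]
opening: 0.528
```

>>> servo_tool(rows=[[45,[30,-50,0],[0,0,0]],[45,[0,-50,0],[0,0,0]],[45,[0,0,0],[0,0,0]],[45,[0,0,0],[0,0,0]]])

```text
clock: 19.52
eef_pos: [617.0, 195.6, 197.6]
tcp_rot: [3.141, 0.001, 0.054]
contact_force: [0.2, -0.1, -0.3]
opening: 0.526
```

```bash
python3 - <<'E'
from h import *
print(sense()["eef_pos"])
f=grab_frame("top");cv2.imwrite("pics/top3.png",f);g=grab_frame("side");cv2.imwrite("pics/side3.png",g)
for t in ["packer30_mid","packer60_mid"]:
  for c in("top","side"):print(t,c,[(toworld(c,b["centre"]).round(),round(b["conf"],2)) for b in boxes_of(c,t)[:2]])
cv2.imwrite("pics/j.png",cv2.hconcat([cv2.resize(f[170:270,225:335],None,fx=4,fy=4,interpolation=cv2.INTER_CUBIC),cv2.resize(g[165:265,245:335],None,fx=4,fy=4,interpolation=cv2.INTER_CUBIC)]))
E
```

```text
[616.95043334 195.59155322 197.62819269]
packer30_mid top [(array([531.,  12.,  45.]), 0.61), (array([ 583., -100.,   59.]), 0.23)]
packer30_mid side [(array([531.,   2.,  39.]), 0.84)]
packer60_mid top []
packer60_mid side [(array([390., 211.,  38.]), 0.77), (array([671., 329.,  59.]), 0.32)]
```

View pics/j.png

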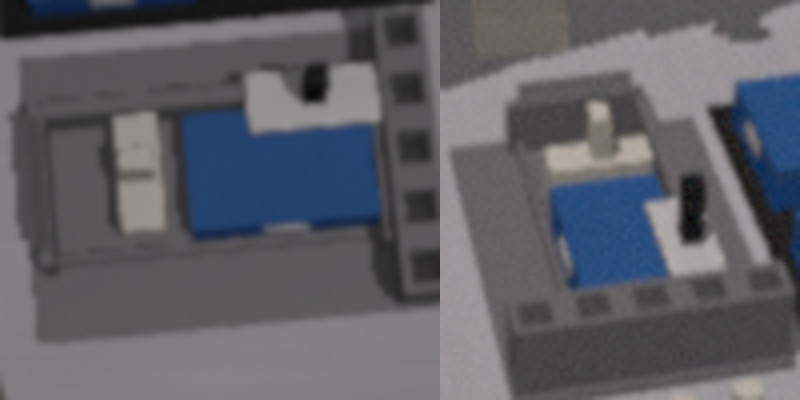

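```bash
python3 - <<'E'
from h import *
def lc(P): d=P[:2]-O;return (d@lx).round(1),(d@ly).round(1)
T=lambda u,v:(225+u/4,170+v/4)
for n,a,z in [("pack",(112,114),46),("pack",(157,112),46),("pack",(164,230),46),("pack",(121,234),46),("fintop",(137,157),86),("case",(181,117),46),("case",(191,236),46),("case",(380,222),46),("endwall floor",(50,122),6),("ew floor",(58,265),6)]: print(n,lc(ray("top",T(*a),z)))
S=lambda u,v:(245+(u-440)/4,165+v/4)
for n,a,z in [("pack",(546,148),46),("pack",(650,138),46),("pack near",(553,170),46),("case",(553,190),46),("case",(660,178),46),("finfront top",(600,103),86)]: print("side",n,lc(ray("side",S(*a),z)))
E
```

```text
pack (np.float64(43.8), np.float64(-45.7))
pack (np.float64(42.5), np.float64(-76.1))
pack (np.float64(-38.4), np.float64(-74.0))
pack (np.float64(-38.5), np.float64(-45.3))
fintop (np.float64(4.4), np.float64(-61.1))
case (np.float64(37.6), np.float64(-92.0))
case (np.float64(-44.1), np.float64(-91.6))
case (np.float64(-45.9), np.float64(-218.1))
endwall floor (np.float64(51.3), np.float64(-1.0))
ew floor (np.float64(-49.3), np.float64(0.8))
side pack (np.float64(-33.7), np.float64(-49.4))
side pack (np.float64(46.5), np.float64(-53.5))
side pack near (np.float64(-33.7), np.float64(-76.2))
side case (np.float64(-38.2), np.float64(-99.0))
side case (np.float64(42.5), np.float64(-101.5))
side finfront top (np.float64(6.9), np.float64(-53.8))
```

```bash
python3 - <<'E'
from h import *
c=lane(4.5,-60.5); print(c)
plan([(*c,198,.053,45),(*c,105,.053,45)])
E
```

```text
[536.72784817  14.87949455]
from [617.5 195.  198.3] 0.052 t 19.825
4 rows: [[45,[-22.5,43.9,0.1],[0,0,-0.02]],[45,[-22.5,43.9,0.1],[0,0,-0.02]],[45,[-22.5,43.9,0.1],[0,0,-0.02]],[45,[-22.5,43.9,0.1],[0,0,-0.02]]]
2 rows: [[45,[0.0,0.0,46.5],[0,0,-0.0]],[45,[0.0,0.0,46.5],[0,0,-0.0]]]
```

>>> servo_tool(rows=[[45,[-22.5,43.9,0],[0,0,0]],[45,[-22.5,43.9,0],[0,0,0]],[45,[-22.5,43.9,0],[0,0,0]],[45,[-22.5,43.9,0],[0,0,0]],[45,[0,0,46],[0,0,0]],[45,[0,0,46],[0,0,0]],[45,[0,0,0],[0,0,0]],[45,[0,0,0],[0,0,0]]])

```text
clock: 20.82
eef_pos: [537.8, 15.7, 107.6]
tcp_rot: [3.142, -0.001, 0.053]
contact_force: [0.8, -0.2, -0.6]
opening: 0.525
```

>>> servo_tool(rows=[[45,[0,0,0],[0,0,0]],[45,[0,0,25],[0,0,0]],[45,[0,0,25],[0,0,0]],[45,[0,0,0],[0,0,0]],[45,[0,0,0],[0,0,0]],[45,[0,0,0],[0,0,0]]])

```text
clock: 21.58
eef_pos: [537.9, 15.9, 57.5]
tcp_rot: [3.142, -0.002, 0.053]
contact_force: [-0.3, -0.3, 0.2]
opening: 0.529
```

>>> servo_tool(rows=[[45,[0,0,6],[0,0,0]],[45,[0,0,0],[0,0,0]],[10,[0,0,0],[0,0,0]],[10,[0,0,0],[0,0,0]],[10,[0,0,0],[0,0,0]],[10,[0,0,0],[0,0,0]]])

```text
clock: 22.32
eef_pos: [536.9, 15.8, 50.4]
tcp_rot: [-3.142, -0.0, 0.053]
contact_force: [-0.6, 0.8, 3.5]
opening: 0.236
```

>>> servo_tool(rows=[[10,[0,3,0],[0,0,0]],[10,[0,4,0],[0,0,0]],[10,[0,4,0],[0,0,0]],[10,[0,2,0],[0,0,0]],[10,[0,0,0],[0,0,0]]])

```text
clock: 22.95
eef_pos: [538.0, 2.6, 50.4]
tcp_rot: [3.141, -0.001, 0.053]
contact_force: [-0.3, 1.7, 4.2]
opening: 0.24
```

>>> servo_tool(rows=[[10,[0,1.5,0],[0,0,0]],[10,[0,0,0],[0,0,0]]])

```text
clock: 23.2
eef_pos: [538.0, 1.4, 50.4]
tcp_rot: [-3.141, -0.001, 0.053]
contact_force: [0.3, 3.5, 5.9]
opening: 0.237
```

>>> servo_tool(rows=[[10,[0,1.5,0],[0,0,0]],[10,[0,0,0],[0,0,0]]])

```text
clock: 23.45
eef_pos: [538.1, -0.2, 50.4]
tcp_rot: [3.142, -0.001, 0.053]
contact_force: [0.0, 2.6, 5.8]
opening: 0.242
```

>>> servo_tool(rows=[[10,[0,1.5,0],[0,0,0]],[10,[0,0,0],[0,0,0]]])

```text
clock: 23.7
eef_pos: [538.1, -1.3, 50.4]
tcp_rot: [-3.141, -0.001, 0.053]
contact_force: [0.4, 5.9, 5.4]
opening: 0.241
```

>>> servo_tool(rows=[[10,[0,1.5,0],[0,0,0]],[10,[0,0,0],[0,0,0]]])

```text
clock: 23.95
eef_pos: [538.1, -1.6, 50.5]
tcp_rot: [-3.139, -0.001, 0.052]
contact_force: [-0.9, 14.2, 8.2]
opening: 0.24
```

>>> servo_tool(rows=[[10,[0,1.5,0],[0,0,0]],[10,[0,0,0],[0,0,0]]])

```text
clock: 24.2
eef_pos: [538.1, -1.9, 50.6]
tcp_rot: [-3.137, -0.0, 0.051]
contact_force: [-1.8, 21.0, 9.6]
opening: 0.24
```

>>> servo_tool(rows=[[10,[0,-2.5,0],[0,0,0]],[45,[0,0,0],[0,0,0]],[45,[0,0,0],[0,0,0]],[45,[0,0,-50],[0,0,0]],[45,[0,0,-50],[0,0,0]],[45,[0,0,-50],[0,0,0]],[45,[0,0,0],[0,0,0]],[45,[0,0,0],[0,0,0]]])

```text
clock: 25.2
eef_pos: [537.3, -2.5, 199.6]
tcp_rot: [3.141, 0.001, 0.053]
contact_force: [0.1, -0.0, -0.6]
opening: 0.53
```

```bash
sed -i 's/O=W+244.5/O=W+245.8/' h.py; python3 - <<'E'
from h import *
f=grab_frame("top");cv2.imwrite("pics/top4.png",f);grab_frame("side")
for t in ["packer60_mid","packer30_mid","packer48_mid"]:
  for c in("top","side"):
    for m in trace(c,t)[:2]:
        ys,xs=np.nonzero(m["mask"]);print(t,c,round(m["conf"],2),[np.round(q,1) for q in cv2.minAreaRect(np.c_[xs,ys].astype(np.float32))])
p=(392.5,234.4)
plan([(*p,200,-.052,50),(*p,105,-.052,50)])
E
```

```text
packer60_mid top 0.64 [array([178.4, 269.2]), array([25.3, 31.1]), np.float64(4.4)]
packer60_mid side 0.7 [array([232.5, 169.5]), array([25., 25.]), np.float64(90.0)]
packer60_mid side 0.31 [array([271.5, 288.5]), array([31.,  7.]), np.float64(90.0)]
packer30_mid top 0.71 [array([295.4, 211.6]), array([51.8, 26.3]), np.float64(7.9)]
packer30_mid top 0.67 [array([265., 203.]), array([10., 10.]), np.float64(90.0)]
packer30_mid side 0.47 [array([283.7, 202.4]), array([14.2, 25.5]), np.float64(81.0)]
packer48_mid top 0.75 [array([179. , 229.5]), array([29., 20.]), np.float64(90.0)]
packer48_mid top 0.61 [array([309.8, 192.6]), array([15.9, 19.8]), np.float64(84.8)]
packer48_mid side 0.96 [array([264.5, 166.5]), array([25., 23.]), np.float64(90.0)]
from [537.5  -2.2 199.6] 0.053 t 25.6
6 rows: [[50,[-22.0,-40.7,-0.1],[0,0,1.0]],[50,[-22.8,-40.3,-0.1],[0,0,1.0]],[50,[-23.5,-39.9,-0.1],[0,0,1.0]],[50,[-24.2,-39.4,-0.1],[0,0,1.0]],[50,[-24.8,-39.0,-0.1],[0,0,1.0]],[50,[-25.5,-38.6,-0.1],[0,0,1.0]]]
2 rows: [[50,[0.0,-0.0,47.5],[0,0,-0.0]],[50,[0.0,-0.0,47.5],[0,0,-0.0]]]
```

Packer 60 has not moved. Going for it.

>>> servo_tool(rows=[[50,[-22,-40.7,0],[0,0,1]],[50,[-22.8,-40.3,0],[0,0,1]],[50,[-23.5,-39.9,0],[0,0,1]],[50,[-24.2,-39.4,0],[0,0,1]],[50,[-24.8,-39,0],[0,0,1]],[50,[-25.5,-38.6,0],[0,0,1]],[50,[0,0,45],[0,0,0]],[50,[0,0,45],[0,0,0]]])

```text
clock: 26.6
eef_pos: [392.8, 235.5, 109.6]
tcp_rot: [-3.14, -0.002, -0.05]
contact_force: [0.7, -0.4, 0.6]
opening: 0.584
```

>>> servo_tool(rows=[[50,[0,0,0],[0,0,0]],[50,[0,0,0],[0,0,0]],[50,[0,0,0],[0,0,0]]])

```text
clock: 26.98
eef_pos: [393.9, 235.0, 111.9]
tcp_rot: [-3.14, -0.002, -0.052]
contact_force: [-0.2, 0.1, 0.1]
opening: 0.586
```

```bash
python3 - <<'E'
from h import *
print(sense()["eef_pos"])
g=grab_frame("side")
for m in trace("side","packer60_mid")[:2]:
    ys,xs=np.nonzero(m["mask"]);print(round(m["conf"],2),[np.round(q,1) for q in cv2.minAreaRect(np.c_[xs,ys].astype(np.float32))])
E
```

```text
[393.93014755 235.02952058 111.87811891]
0.86 [array([232. , 169.5]), array([25., 24.]), np.float64(90.0)]
0.69 [array([283.9, 202.4]), array([16.5, 28.4]), np.float64(79.4)]
```

>>> servo_tool(rows=[[50,[-1,0,25],[0,0,0]],[50,[0,0,25],[0,0,0]],[50,[0,0,12],[0,0,0]],[50,[0,0,3],[0,0,0]],[50,[0,0,0],[0,0,0]],[50,[0,0,0],[0,0,0]]])

```text
clock: 27.82
eef_pos: [392.2, 234.8, 45.9]
tcp_rot: [-3.141, -0.001, -0.052]
contact_force: [0.5, -0.6, -0.1]
opening: 0.585
```

>>> servo_tool(rows=[[10,[0,0,0],[0,0,0]],[10,[0,0,0],[0,0,0]],[10,[0,0,0],[0,0,0]],[10,[0,0,0],[0,0,0]],[10,[0,0,0],[0,0,0]]], force=60)

```text
clock: 28.45
eef_pos: [392.0, 235.0, 45.7]
tcp_rot: [-3.141, -0.001, -0.052]
contact_force: [-0.4, 2.1, 5.9]
opening: 0.237
```

>>> servo_tool(rows=[[10,[0,0,-25],[0,0,0]],[10,[0,0,-45],[0,0,0]],[10,[0,0,-45],[0,0,0]],[10,[0,0,0],[0,0,0]],[10,[0,0,0],[0,0,0]],[10,[0,0,0],[0,0,0]]])

```text
clock: 29.2
eef_pos: [390.5, 233.9, 158.6]
tcp_rot: [3.14, 0.003, -0.051]
contact_force: [0.6, 0.1, -2.5]
opening: 0.234
```

```bash
python3 - <<'E'
from h import *
c=lane(2,-30);print(c)
plan([(*c,160,.053,10),(*c,110,.053,10)])
f=grab_frame("side");cv2.imwrite("pics/side5.png",f)
cv2.imwrite("pics/k.png",cv2.resize(f[100:220,180:320],None,fx=4,fy=4,interpolation=cv2.INTER_CUBIC))
E
```

```text
[532.54358527  46.50198566]
from [390.5 233.9 158.6] -0.051 t 29.2
5 rows: [[10,[30.3,36.0,-0.3],[0,0,-1.2]],[10,[29.5,36.6,-0.3],[0,0,-1.2]],[10,[28.8,37.2,-0.3],[0,0,-1.2]],[10,[28.0,37.8,-0.3],[0,0,-1.2]],[10,[27.2,38.4,-0.3],[0,0,-1.2]]]
1 rows: [[10,[0.0,0.0,50.0],[0,0,-0.0]]]
```

View pics/k.png

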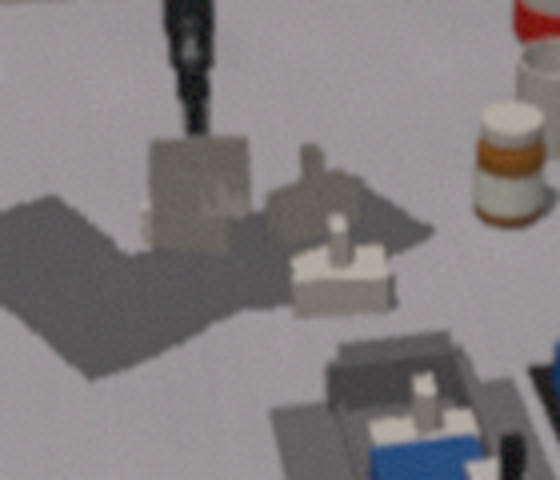

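```bash
python3 - <<'E'
from h import *
c=lane(1.5,-31);print(c)
plan([(*c,160,.053,10)])
E
```

```text
[532.09736506  45.47685761]
from [390.7 233.9 158.7] -0.051 t 29.25
5 rows: [[10,[30.2,36.2,-0.3],[0,0,-1.2]],[10,[29.4,36.8,-0.3],[0,0,-1.2]],[10,[28.6,37.4,-0.3],[0,0,-1.2]],[10,[27.9,38.0,-0.3],[0,0,-1.2]],[10,[27.1,38.6,-0.3],[0,0,-1.2]]]
```

>>> servo_tool(rows=[[10,[30.2,36.2,0],[0,0,-1.2]],[10,[29.4,36.8,0],[0,0,-1.2]],[10,[28.6,37.4,0],[0,0,-1.2]],[10,[27.9,38,0],[0,0,-1.2]],[10,[27.1,38.6,0],[0,0,-1.2]],[10,[0,0,0],[0,0,0]],[10,[0,0,20],[0,0,0]],[10,[0,0,20],[0,0,0]]])

```text
clock: 30.25
eef_pos: [532.1, 46.4, 118.8]
tcp_rot: [-3.141, 0.002, 0.053]
contact_force: [0.0, -0.5, -3.3]
opening: 0.233
```

>>> servo_tool(rows=[[10,[0,0,0],[0,0,0]],[10,[0,0,0],[0,0,0]],[10,[0,0,0],[0,0,0]]])

```text
clock: 30.62
eef_pos: [533.5, 46.3, 120.9]
tcp_rot: [-3.142, -0.001, 0.053]
contact_force: [0.8, -0.2, -2.6]
opening: 0.235
```

>>> servo_tool(rows=[[10,[-1,0.5,10],[0,0,0]],[10,[0,0,10],[0,0,0]],[10,[0,0,5],[0,0,0]],[10,[0,0,0],[0,0,0]],[10,[0,0,0],[0,0,0]]])

```text
clock: 31.25
eef_pos: [532.6, 45.1, 95.2]
tcp_rot: [3.141, -0.001, 0.054]
contact_force: [1.9, -5.0, -0.9]
opening: 0.239
```

>>> servo_tool(rows=[[10,[0,0,4],[0,0,0]],[10,[0,0,4],[0,0,0]],[10,[0,0,0],[0,0,0]],[10,[0,0,0],[0,0,0]]])

```text
clock: 31.75
eef_pos: [531.6, 45.2, 86.7]
tcp_rot: [3.141, 0.001, 0.053]
contact_force: [-0.3, -5.2, -1.5]
opening: 0.233
```

>>> servo_tool(rows=[[10,[0,0.5,4],[0,0,0]],[10,[0,0,5],[0,0,0]],[10,[0,0,5],[0,0,0]],[10,[0,0,0],[0,0,0]]])

```text
clock: 32.25
eef_pos: [531.5, 45.0, 72.5]
tcp_rot: [-3.142, 0.001, 0.053]
contact_force: [-0.8, -3.9, -3.0]
opening: 0.238
```

>>> servo_tool(rows=[[10,[0,0,5],[0,0,0]],[10,[0,0,5],[0,0,0]],[10,[0,0,5],[0,0,0]],[10,[0,0,0],[0,0,0]],[10,[0,0,0],[0,0,0]]])

```text
clock: 32.88
eef_pos: [531.5, 45.1, 57.7]
tcp_rot: [-3.141, 0.001, 0.053]
contact_force: [0.4, -3.7, -4.7]
opening: 0.234
```

>>> servo_tool(rows=[[10,[0,0,3],[0,0,0]],[10,[0,0,2],[0,0,0]],[10,[0,0,1],[0,0,0]],[10,[0,0,0],[0,0,0]]])

```text
clock: 33.38
eef_pos: [532.3, 45.0, 52.2]
tcp_rot: [-3.142, -0.0, 0.053]
contact_force: [-0.5, -4.5, -1.0]
opening: 0.238
```

>>> servo_tool(rows=[[10,[0,0,1],[0,0,0]],[10,[0,0,0],[0,0,0]]])

```text
clock: 33.62
eef_pos: [532.0, 45.2, 51.6]
tcp_rot: [-3.141, 0.0, 0.053]
contact_force: [-1.4, -3.9, 6.5]
opening: 0.232
```

>>> servo_tool(rows=[[45,[0,0,0],[0,0,0]],[45,[0,0,0],[0,0,0]],[45,[0,0,-40],[0,0,0]],[45,[0,0,-55],[0,0,0]],[45,[0,0,-55],[0,0,0]],[45,[14,49,0],[0,0,0]],[45,[15,49,0],[0,0,0]],[45,[15,49,0],[0,0,0]]])

```text
clock: 34.62
eef_pos: [584.5, -100.4, 201.5]
tcp_rot: [-3.141, -0.001, 0.054]
contact_force: [-1.0, 0.8, -0.5]
opening: 0.529
```

>>> servo_tool(rows=[[45,[0,0,0],[0,0,0]],[45,[0,0,0],[0,0,0]]])

```text
clock: 34.88
eef_pos: [583.5, -98.9, 200.8]
tcp_rot: [-3.141, 0.001, 0.052]
contact_force: [-0.2, -0.3, -0.1]
opening: 0.531
```

```bash
python3 - <<'E'
from h import *
plan([(583.7,-103.5,200,.053,45)])
f=grab_frame("top");g=grab_frame("side")
cv2.imwrite("pics/l.png",cv2.hconcat([cv2.resize(f[170:270,225:335],None,fx=4,fy=4,interpolation=cv2.INTER_CUBIC),cv2.resize(g[165:265,245:335],None,fx=4,fy=4,interpolation=cv2.INTER_CUBIC)]))
E
```

```text
from [583.5 -98.9 200.8] 0.052 t 34.875
1 rows: [[45,[-0.0,4.6,0.8],[0,0,-0.04]]]
```

View pics/l.png

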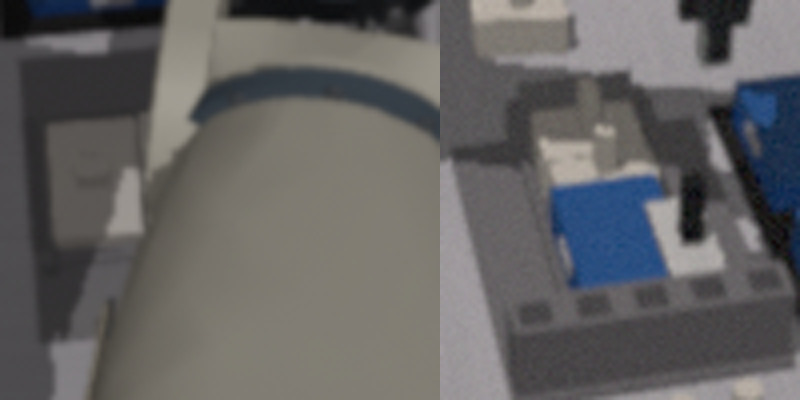

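>>> servo_tool(rows=[[45,[0,4.6,30],[0,0,0]],[45,[0,0,45],[0,0,0]],[45,[0,0,45],[0,0,0]],[45,[0,0,5],[0,0,0]],[45,[0,0,0],[0,0,0]],[10,[0,0,0],[0,0,0]],[10,[0,0,0],[0,0,0]],[10,[0,0,0],[0,0,0]]], force=40)

```text
clock: 35.98
eef_pos: [585.4, -103.7, 78.2]
tcp_rot: [-3.141, -0.003, 0.053]
contact_force: [-0.7, 3.4, 6.5]
opening: 0.169
```

>>> servo_tool(rows=[[10,[0,0,0],[0,0,0]],[10,[0,0,0],[0,0,0]],[10,[0,-10,0],[0,0,0]],[10,[0,-20,0],[0,0,0]],[10,[0,-20,0],[0,0,0]],[10,[0,-20,0],[0,0,0]],[10,[0,-20,0],[0,0,0]],[10,[0,0,0],[0,0,0]]])

```text
clock: 36.98
eef_pos: [580.4, -12.9, 78.2]
tcp_rot: [-3.141, -0.003, 0.054]
contact_force: [-2.3, 0.6, 8.1]
opening: 0.171
```

>>> servo_tool(rows=[[10,[0,-15,0],[0,0,0]],[10,[0,-10,0],[0,0,0]],[10,[0,-3,0],[0,0,0]],[10,[0,0,0],[0,0,0]],[10,[0,0,0],[0,0,0]]])

```text
clock: 37.6
eef_pos: [578.9, 14.1, 78.2]
tcp_rot: [-3.141, -0.002, 0.053]
contact_force: [-2.1, 1.4, 8.4]
opening: 0.168
```

Expected stop at y ≈ 19; step until it pushes back.

>>> servo_tool(rows=[[10,[0,-2,0],[0,0,0]],[10,[0,-2,0],[0,0,0]],[10,[0,0,0],[0,0,0]]])

```text
clock: 37.98
eef_pos: [578.7, 17.8, 78.2]
tcp_rot: [3.141, -0.002, 0.053]
contact_force: [-2.1, 0.2, 7.8]
opening: 0.171
```

>>> servo_tool(rows=[[10,[0,-2,0],[0,0,0]],[10,[0,0,0],[0,0,0]]])

```text
clock: 38.22
eef_pos: [578.5, 19.3, 78.2]
tcp_rot: [3.141, -0.002, 0.053]
contact_force: [-2.4, -2.6, 8.2]
opening: 0.165
```

>>> servo_tool(rows=[[10,[0,-2,0],[0,0,0]],[10,[0,0,0],[0,0,0]]])

```text
clock: 38.48
eef_pos: [578.5, 19.5, 78.2]
tcp_rot: [3.138, -0.002, 0.054]
contact_force: [-0.7, -13.7, 8.7]
opening: 0.174
```

>>> servo_tool(rows=[[10,[0,-2,0],[0,0,0]],[10,[0,0,0],[0,0,0]]])

```text
clock: 38.72
eef_pos: [578.6, 19.6, 78.2]
tcp_rot: [3.135, -0.002, 0.055]
contact_force: [-1.0, -23.5, 7.2]
opening: 0.173
```

>>> servo_tool(rows=[[10,[0,3.5,0],[0,0,0]],[45,[0,0,0],[0,0,0]],[45,[0,0,0],[0,0,0]],[45,[0,0,-40],[0,0,0]],[45,[0,0,-55],[0,0,0]],[45,[0,0,-55],[0,0,0]],[45,[0,0,0],[0,0,0]],[45,[0,0,0],[0,0,0]]], force=30)

```text
clock: 39.72
eef_pos: [577.2, 20.5, 225.8]
tcp_rot: [-3.142, 0.0, 0.053]
contact_force: [-1.5, 0.4, 0.6]
opening: 0.528
```

```bash
python3 - <<'E'
from h import *
print("turq2",ray("top",(454,239),150).round(),ray("side",(271,307),150).round())
plan([(562.8,-347,228,.148,45)])
f=grab_frame("top");g=grab_frame("side")
for c in("top","side"):print([(toworld(c,b["centre"]).round(),round(b["conf"],2)) for b in boxes_of(c,"bar_knob")[:2]])
E
```

```text
turq2 [ 432. -461.  150.] [ 431. -450.  150.]
from [577.2  20.5 225.8] 0.053 t 39.725
8 rows: [[45,[-4.2,45.8,-0.3],[0,0,-0.68]],[45,[-4.8,45.7,-0.3],[0,0,-0.68]],[45,[-5.3,45.7,-0.3],[0,0,-0.68]],[45,[-5.9,45.6,-0.3],[0,0,-0.68]],[45,[-6.4,45.5,-0.3],[0,0,-0.68]],[45,[-6.9,45.4,-0.3],[0,0,-0.68]],[45,[-7.5,45.4,-0.3],[0,0,-0.68]],[45,[-8.0,45.3,-0.3],[0,0,-0.68]]]
[(array([ 704., -122.,   49.]), 0.54)]
[(array([570.,  11.,  55.]), 0.83), (array([ 403., -381.,  119.]), 0.44)]
```

>>> servo_tool(rows=[[45,[-4.2,45.8,0],[0,0,-0.68]],[45,[-4.8,45.7,0],[0,0,-0.68]],[45,[-5.3,45.7,0],[0,0,-0.68]],[45,[-5.9,45.6,0],[0,0,-0.68]],[45,[-6.4,45.5,0],[0,0,-0.68]],[45,[-6.9,45.4,0],[0,0,-0.68]],[45,[-7.5,45.4,0],[0,0,-0.68]],[45,[-8,45.3,0],[0,0,-0.68]]])

```text
clock: 40.92
eef_pos: [562.7, -348.5, 224.9]
tcp_rot: [-3.14, 0.001, 0.148]
contact_force: [0.5, 1.2, 0.1]
opening: 0.525
```

>>> servo_tool(rows=[[45,[0,0,0],[0,0,0]],[45,[0,0,0],[0,0,0]],[45,[0,0,0],[0,0,0]]])

```text
clock: 41.3
eef_pos: [563.2, -346.0, 225.7]
tcp_rot: [-3.141, 0.001, 0.149]
contact_force: [0.2, 0.8, 0.6]
opening: 0.527
```

>>> servo_tool(rows=[[45,[0,0.8,40],[0,0,0]],[45,[0,0,45],[0,0,0]],[45,[0,0,35],[0,0,0]],[45,[0,0,13],[0,0,0]],[45,[0,0,0],[0,0,0]],[45,[0,0,0],[0,0,0]]])

```text
clock: 42.05
eef_pos: [564.5, -348.4, 94.9]
tcp_rot: [3.14, -0.002, 0.148]
contact_force: [-0.1, 0.3, -0.9]
opening: 0.526
```

>>> servo_tool(rows=[[30,[0,0,0],[0,0,0]],[20,[0,0,0],[0,0,0]],[8,[0,0,0],[0,0,0]],[8,[0,0,0],[0,0,0]],[8,[0,0,0],[0,0,0]]])

```text
clock: 42.68
eef_pos: [563.6, -347.5, 94.0]
tcp_rot: [-3.141, -0.001, 0.148]
contact_force: [-0.4, 3.7, 5.4]
opening: 0.179
```

>>> servo_tool(rows=[[8,[0,0,-10],[0,0,0]],[8,[0,0,-20],[0,0,0]],[8,[0,0,-25],[0,0,0]],[8,[0,0,-20],[0,0,0]],[8,[0,0,-5],[0,0,0]],[8,[0,0,0],[0,0,0]],[8,[0,0,0],[0,0,0]]])

```text
clock: 43.55
eef_pos: [562.8, -347.7, 172.2]
tcp_rot: [-3.141, 0.001, 0.148]
contact_force: [0.2, 0.5, -1.0]
opening: 0.176
```

```bash
python3 - <<'E'
from h import *
plan([(621.8,-165.2,173,.053,8)],step=35)
E
```

```text
from [ 562.8 -347.7  172.2] 0.148 t 43.55
6 rows: [[8,[14.2,-28.6,-0.1],[0,0,0.91]],[8,[13.8,-28.9,-0.1],[0,0,0.91]],[8,[13.3,-29.1,-0.1],[0,0,0.91]],[8,[12.8,-29.3,-0.1],[0,0,0.91]],[8,[12.4,-29.5,-0.1],[0,0,0.91]],[8,[11.9,-29.7,-0.1],[0,0,0.91]]]
```

>>> servo_tool(rows=[[8,[14.2,-28.6,0],[0,0,0.91]],[8,[13.8,-28.9,0],[0,0,0.91]],[8,[13.3,-29.1,0],[0,0,0.91]],[8,[12.8,-29.3,0],[0,0,0.91]],[8,[12.4,-29.5,0],[0,0,0.91]],[8,[11.9,-29.7,0],[0,0,0.91]],[8,[0,0,0],[0,0,0]],[8,[0,0,0],[0,0,0]]])

```text
clock: 44.55
eef_pos: [621.9, -165.6, 172.5]
tcp_rot: [3.142, 0.001, 0.054]
contact_force: [-0.4, 0.1, -1.0]
opening: 0.179
```

>>> servo_tool(rows=[[8,[0,0,0],[0,0,0]],[8,[0,0,0],[0,0,0]]])

```text
clock: 44.8
eef_pos: [622.1, -166.2, 173.1]
tcp_rot: [3.142, 0.0, 0.052]
contact_force: [0.5, -0.7, -0.5]
opening: 0.178
```

```bash
python3 - <<'E'
from h import *
f=grab_frame("top");g=grab_frame("side");cv2.imwrite("pics/side6.png",g)
print(sense()["eef_pos"], "well mouth px",px("side",(621.8,-164.7,66)),"tube axis bottom",px("side",(621.8,-164.7,84)))
cv2.imwrite("pics/m.png",cv2.resize(g[160:280,270:360],None,fx=5,fy=5,interpolation=cv2.INTER_CUBIC))
E
```

```text
[ 622.21186363 -165.97722719  173.17752091] well mouth px [326.08423249 234.86462327] tube axis bottom [326.531013   229.97874446]
```

View pics/m.png

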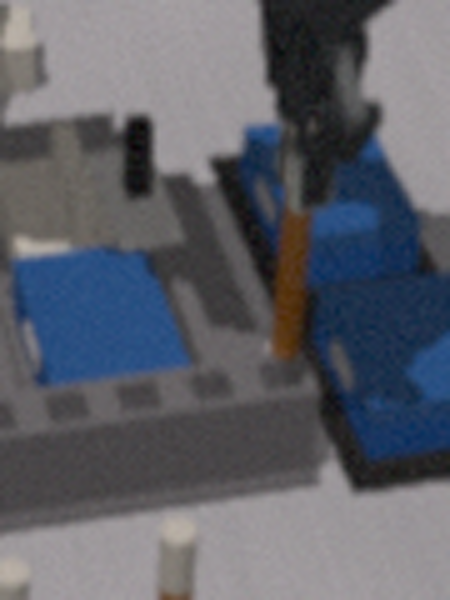

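>>> servo_tool(rows=[[8,[-0.8,-0.8,12],[0,0,0]],[8,[0,0,15],[0,0,0]],[8,[0,0,15],[0,0,0]],[8,[0,0,0],[0,0,0]]])

```text
clock: 45.4
eef_pos: [620.3, -164.3, 129.0]
tcp_rot: [-3.141, 0.003, 0.053]
contact_force: [0.1, 0.5, 0.4]
opening: 0.177
```

>>> servo_tool(rows=[[8,[0,0,15],[0,0,0]],[8,[0,0,12],[0,0,0]],[8,[0,0,7],[0,0,0]],[8,[0,0,2],[0,0,0]],[8,[0,0,0],[0,0,0]],[8,[0,0,0],[0,0,0]]])

```text
clock: 46.15
eef_pos: [621.8, -164.7, 95.6]
tcp_rot: [3.141, -0.001, 0.053]
contact_force: [0.1, 0.5, 0.0]
opening: 0.177
```

>>> servo_tool(rows=[[8,[0,0,1.5],[0,0,0]],[8,[0,0,0],[0,0,0]],[20,[0,0,0],[0,0,0]],[30,[0,0,0],[0,0,0]],[40,[0,0,0],[0,0,0]],[45,[0,0,0],[0,0,0]]])

```text
clock: 46.9
eef_pos: [621.5, -164.6, 93.6]
tcp_rot: [-3.142, 0.0, 0.053]
contact_force: [-0.2, 1.0, 0.6]
opening: 0.527
```

>>> servo_tool(rows=[[45,[0,0,-30],[0,0,0]],[45,[0,0,-50],[0,0,0]],[45,[0,0,-52],[0,0,0]],[45,[0,0,0],[0,0,0]]])

```text
clock: 47.4
eef_pos: [624.2, -165.4, 230.7]
tcp_rot: [3.139, -0.008, 0.053]
contact_force: [0.2, -0.1, -0.2]
opening: 0.525
```

```bash
python3 - <<'E'
from h import *
plan([(523.7,-353.3,228,.148,45)])
g=grab_frame("side");cv2.imwrite("pics/side7.png",g)
print([(toworld("side",b["centre"]).round(),round(b["conf"],2)) for b in boxes_of("side","tube1_mid") if b["conf"]>.3])
E
```

```text
from [ 624.2 -165.4  230.7] 0.053 t 47.4
5 rows: [[45,[-22.1,36.5,0.5],[0,0,-1.09]],[45,[-22.7,36.0,0.5],[0,0,-1.09]],[45,[-23.4,35.6,0.5],[0,0,-1.09]],[45,[-24.1,35.2,0.5],[0,0,-1.09]],[45,[-24.8,34.7,0.5],[0,0,-1.09]]]
[(array([ 623., -173.,  116.]), 0.75)]
```

>>> servo_tool(rows=[[45,[-21.6,36.6,0],[0,0,-1.09]],[45,[-22.2,36.1,0],[0,0,-1.09]],[45,[-22.9,35.7,0],[0,0,-1.09]],[45,[-23.6,35.3,0],[0,0,-1.09]],[45,[-24.3,34.9,0],[0,0,-1.09]],[45,[0,0,0],[0,0,0]],[45,[0,0,0],[0,0,0]],[45,[0,0,0],[0,0,0]]])

```text
clock: 48.5
eef_pos: [523.8, -351.9, 225.0]
tcp_rot: [-3.141, 0.001, 0.149]
contact_force: [0.2, -0.5, -0.5]
opening: 0.529
```

>>> servo_tool(rows=[[45,[0,1,40],[0,0,0]],[45,[0,0,45],[0,0,0]],[45,[0,0,35],[0,0,0]],[45,[0,0,11],[0,0,0]],[45,[0,0,0],[0,0,0]],[45,[0,0,0],[0,0,0]]])

```text
clock: 49.25
eef_pos: [524.9, -354.4, 96.3]
tcp_rot: [3.14, -0.002, 0.148]
contact_force: [-0.7, -0.7, 0.9]
opening: 0.526
```

>>> servo_tool(rows=[[30,[0,0,0],[0,0,0]],[20,[0,0,0],[0,0,0]],[8,[0,0,0],[0,0,0]],[8,[0,0,0],[0,0,0]],[8,[0,0,0],[0,0,0]]])

```text
clock: 49.88
eef_pos: [524.0, -353.7, 95.4]
tcp_rot: [-3.141, -0.001, 0.148]
contact_force: [-1.0, 3.6, 5.4]
opening: 0.176
```

>>> servo_tool(rows=[[8,[0,0,-10],[0,0,0]],[8,[0,0,-20],[0,0,0]],[8,[0,0,-25],[0,0,0]],[8,[0,0,-20],[0,0,0]],[8,[0,0,-5],[0,0,0]],[8,[0,0,0],[0,0,0]],[8,[0,0,0],[0,0,0]]])

```text
clock: 50.75
eef_pos: [523.3, -353.7, 173.9]
tcp_rot: [-3.141, 0.001, 0.148]
contact_force: [-0.2, 0.1, -1.6]
opening: 0.18
```

```bash
python3 - <<'E'
from h import *
plan([(582,-167.2,173,.053,8)],step=35)
E
```

```text
from [ 523.3 -353.7  173.9] 0.148 t 50.75
6 rows: [[8,[14.3,-29.3,0.2],[0,0,0.91]],[8,[13.8,-29.5,0.2],[0,0,0.91]],[8,[13.3,-29.7,0.2],[0,0,0.91]],[8,[12.9,-29.9,0.2],[0,0,0.91]],[8,[12.4,-30.1,0.2],[0,0,0.91]],[8,[11.9,-30.3,0.2],[0,0,0.91]]]
```

>>> servo_tool(rows=[[8,[14.3,-29.3,0],[0,0,0.91]],[8,[13.8,-29.5,0],[0,0,0.91]],[8,[13.3,-29.7,0],[0,0,0.91]],[8,[12.9,-29.9,0],[0,0,0.91]],[8,[12.4,-30.1,0],[0,0,0.91]],[8,[11.9,-30.3,0],[0,0,0.91]],[8,[0,0,0],[0,0,0]],[8,[0,0,0],[0,0,0]]])

```text
clock: 51.75
eef_pos: [582.2, -167.9, 174.1]
tcp_rot: [-3.142, 0.001, 0.053]
contact_force: [0.0, -0.6, -0.8]
opening: 0.177
```

>>> servo_tool(rows=[[8,[0,0,0],[0,0,0]],[8,[0,0,0],[0,0,0]]])

```text
clock: 52.0
eef_pos: [582.3, -168.4, 174.6]
tcp_rot: [3.142, 0.0, 0.052]
contact_force: [-0.1, 0.0, 0.0]
opening: 0.172
```

Lower 79 with +1 mm in world y.

>>> servo_tool(rows=[[8,[-0.5,-1,12],[0,0,0]],[8,[0,0,15],[0,0,0]],[8,[0,0,15],[0,0,0]],[8,[0,0,0],[0,0,0]]])

```text
clock: 52.5
eef_pos: [580.8, -166.3, 130.6]
tcp_rot: [-3.141, 0.003, 0.053]
contact_force: [0.6, -0.3, -0.2]
opening: 0.172
```

>>> servo_tool(rows=[[8,[0,0,15],[0,0,0]],[8,[0,0,12],[0,0,0]],[8,[0,0,7],[0,0,0]],[8,[0,0,1.5],[0,0,0]],[8,[0,0,0],[0,0,0]],[8,[0,0,0],[0,0,0]]])

```text
clock: 53.25
eef_pos: [582.3, -166.7, 97.6]
tcp_rot: [3.141, -0.001, 0.053]
contact_force: [-0.6, 0.0, -0.3]
opening: 0.176
```

Next target T4 (444.3, −365.5).

>>> servo_tool(rows=[[8,[0,0,2],[0,0,0]],[8,[0,0,0],[0,0,0]],[20,[0,0,0],[0,0,0]],[30,[0,0,0],[0,0,0]],[40,[0,0,0],[0,0,0]],[45,[0,0,0],[0,0,0]]])

```text
clock: 54.0
eef_pos: [582.0, -166.7, 95.2]
tcp_rot: [-3.142, 0.0, 0.053]
contact_force: [-0.5, 0.6, 0.4]
opening: 0.524
```

>>> servo_tool(rows=[[45,[0,0,-30],[0,0,0]],[45,[0,0,-50],[0,0,0]],[45,[0,0,-50],[0,0,0]],[45,[0,0,0],[0,0,0]],[45,[0,0,0],[0,0,0]],[45,[0,0,0],[0,0,0]]])

```text
clock: 54.75
eef_pos: [581.1, -166.4, 223.6]
tcp_rot: [-3.141, 0.002, 0.053]
contact_force: [-0.7, -0.3, -1.3]
opening: 0.528
```

```bash
python3 - <<'E'
from h import *
plan([(444.5,-365.6,228,.148,45)])
g=grab_frame("side")
print([(toworld("side",b["centre"]).round(),round(b["conf"],2)) for b in boxes_of("side","tube1_mid") if b["conf"]>.3])
E
```

```text
from [ 581.1 -166.4  223.6] 0.053 t 54.75
5 rows: [[45,[-29.4,38.3,-0.9],[0,0,-1.09]],[45,[-30.1,37.8,-0.9],[0,0,-1.09]],[45,[-30.8,37.2,-0.9],[0,0,-1.09]],[45,[-31.5,36.6,-0.9],[0,0,-1.09]],[45,[-32.2,36.0,-0.9],[0,0,-1.09]]]
[(array([ 623., -170.,  117.]), 0.74), (array([567.,  12.,  56.]), 0.58)]
```

>>> servo_tool(rows=[[45,[-29.4,38.3,-0.8],[0,0,-1.09]],[45,[-30.1,37.8,-0.8],[0,0,-1.09]],[45,[-30.8,37.2,-0.8],[0,0,-1.09]],[45,[-31.5,36.6,-0.8],[0,0,-1.09]],[45,[-32.2,36,-0.8],[0,0,-1.09]],[45,[0,0,0],[0,0,0]],[45,[0,0,0],[0,0,0]],[45,[0,0,0],[0,0,0]]])

```text
clock: 55.85
eef_pos: [446.0, -364.8, 228.9]
tcp_rot: [-3.141, 0.0, 0.149]
contact_force: [-0.7, -0.7, -0.1]
opening: 0.525
```

```bash
python3 - <<'E'
from h import *
print(sense()["eef_pos"])
g=grab_frame("side");cv2.imwrite("pics/side8.png",g)
for x,y in[(444.3,-365.5),(404.8,-370)]:print(px("side",(x,y,156)))
for x,y in[(621.8,-164.7),(582,-167)]:
    u=px("side",(x,y,140));print(u,g[int(u[1]),int(u[0])-6:int(u[0])+7].mean(1).round().astype(int).tolist())
E
```

```text
[ 446.0429443  -364.8459472   228.86111283]
[271.73653253 274.33363689]
[254.27058698 277.88053705]
[327.97520921 214.18537924] [96, 47, 33, 72, 109, 126, 126, 128, 114, 106, 81, 58, 54]
[313.31818794 216.2340491 ] [99, 89, 88, 97, 100, 102, 105, 101, 100, 104, 124, 154, 162]
```

>>> servo_tool(rows=[[45,[-1.2,0.7,40],[0,0,0]],[45,[0,0,45],[0,0,0]],[45,[0,0,35],[0,0,0]],[45,[0,0,15],[0,0,0]],[45,[0,0,0],[0,0,0]],[45,[0,0,0],[0,0,0]]])

```text
clock: 56.65
eef_pos: [445.4, -367.3, 95.6]
tcp_rot: [3.14, -0.001, 0.148]
contact_force: [-0.1, 0.6, 0.4]
opening: 0.523
```

>>> servo_tool(rows=[[30,[0,0,0],[0,0,0]],[20,[0,0,0],[0,0,0]],[8,[0,0,0],[0,0,0]],[8,[0,0,0],[0,0,0]],[8,[0,0,0],[0,0,0]]])

```text
clock: 57.28
eef_pos: [444.6, -366.5, 94.9]
tcp_rot: [-3.141, -0.001, 0.147]
contact_force: [-0.5, 3.5, 5.5]
opening: 0.174
```

>>> servo_tool(rows=[[8,[0,0,-10],[0,0,0]],[8,[0,0,-20],[0,0,0]],[8,[0,0,-25],[0,0,0]],[8,[0,0,-20],[0,0,0]],[8,[0,0,-5],[0,0,0]],[8,[0,0,0],[0,0,0]],[8,[0,0,0],[0,0,0]]])

```text
clock: 58.15
eef_pos: [443.9, -366.4, 173.3]
tcp_rot: [-3.141, 0.001, 0.148]
contact_force: [-0.8, -0.5, -0.3]
opening: 0.173
```

```bash
python3 - <<'E'
from h import *
plan([(542.2,-168.8,175,.053,8)],step=37)
E
```

```text
from [ 443.9 -366.4  173.3] 0.148 t 58.15
6 rows: [[8,[21.1,-30.2,-0.3],[0,0,0.9]],[8,[20.6,-30.5,-0.3],[0,0,0.9]],[8,[20.1,-30.8,-0.3],[0,0,0.9]],[8,[19.6,-31.1,-0.3],[0,0,0.9]],[8,[19.1,-31.4,-0.3],[0,0,0.9]],[8,[18.6,-31.7,-0.3],[0,0,0.9]]]
```

>>> servo_tool(rows=[[8,[21.1,-30.2,0],[0,0,0.91]],[8,[20.6,-30.5,0],[0,0,0.91]],[8,[20.1,-30.8,0],[0,0,0.91]],[8,[19.6,-31.1,0],[0,0,0.91]],[8,[19.1,-31.4,0],[0,0,0.91]],[8,[18.6,-31.7,0],[0,0,0.91]],[8,[0,0,0],[0,0,0]],[8,[0,0,0],[0,0,0]]])

```text
clock: 59.15
eef_pos: [542.2, -169.4, 173.5]
tcp_rot: [-3.141, 0.001, 0.053]
contact_force: [-0.2, 0.0, -0.3]
opening: 0.181
```

>>> servo_tool(rows=[[8,[0,0,0],[0,0,0]],[8,[0,0,0],[0,0,0]]])

```text
clock: 59.4
eef_pos: [542.4, -169.9, 174.1]
tcp_rot: [-3.142, 0.0, 0.051]
contact_force: [-0.0, 0.2, -1.2]
opening: 0.18
```

Grasp height 94.9; lower about 79.

>>> servo_tool(rows=[[8,[-0.3,-0.8,12],[0,0,0]],[8,[0,0,15],[0,0,0]],[8,[0,0,15],[0,0,0]],[8,[0,0,0],[0,0,0]]])

```text
clock: 59.9
eef_pos: [541.2, -168.0, 130.2]
tcp_rot: [-3.14, 0.003, 0.053]
contact_force: [0.3, -0.2, -0.7]
opening: 0.176
```

>>> servo_tool(rows=[[8,[0,0,15],[0,0,0]],[8,[0,0,12],[0,0,0]],[8,[0,0,7],[0,0,0]],[8,[0,0,1.5],[0,0,0]],[8,[0,0,0],[0,0,0]],[8,[0,0,0],[0,0,0]]])

```text
clock: 60.65
eef_pos: [542.8, -168.5, 97.1]
tcp_rot: [3.141, -0.001, 0.052]
contact_force: [-0.6, -0.1, 0.4]
opening: 0.179
```

>>> servo_tool(rows=[[8,[0,0,1.5],[0,0,0]],[8,[0,0,0],[0,0,0]],[8,[0,0,0],[0,0,0]]])

```text
clock: 61.02
eef_pos: [542.4, -168.4, 95.2]
tcp_rot: [3.142, -0.0, 0.053]
contact_force: [0.5, 0.2, -0.2]
opening: 0.18
```

>>> servo_tool(rows=[[20,[0,0,0],[0,0,0]],[30,[0,0,0],[0,0,0]],[40,[0,0,0],[0,0,0]],[45,[0,0,0],[0,0,0]],[45,[0,0,-30],[0,0,0]],[45,[0,0,-50],[0,0,0]],[45,[0,0,-52],[0,0,0]],[45,[0,0,0],[0,0,0]]])

```text
clock: 62.02
eef_pos: [545.0, -169.2, 231.6]
tcp_rot: [3.139, -0.007, 0.052]
contact_force: [-1.0, -0.1, 0.0]
opening: 0.529
```

>>> servo_tool(rows=[[45,[0,0,0],[0,0,0]],[45,[0,0,0],[0,0,0]]])

```text
clock: 62.28
eef_pos: [541.5, -168.1, 225.6]
tcp_rot: [-3.141, 0.002, 0.053]
contact_force: [-0.3, -0.1, 0.4]
opening: 0.528
```

```bash
python3 - <<'E'
from h import *
plan([(405.2,-370.8,228,.148,45)])
E
```

```text
from [ 541.5 -168.1  225.6] 0.053 t 62.275
5 rows: [[45,[-29.4,39.1,-0.5],[0,0,-1.09]],[45,[-30.1,38.5,-0.5],[0,0,-1.09]],[45,[-30.8,37.9,-0.5],[0,0,-1.09]],[45,[-31.5,37.3,-0.5],[0,0,-1.09]],[45,[-32.2,36.7,-0.5],[0,0,-1.09]]]
```

>>> servo_tool(rows=[[45,[-29.4,39.1,-0.5],[0,0,-1.09]],[45,[-30.1,38.5,-0.5],[0,0,-1.09]],[45,[-30.8,37.9,-0.5],[0,0,-1.09]],[45,[-31.5,37.3,-0.5],[0,0,-1.09]],[45,[-32.2,36.7,-0.5],[0,0,-1.09]],[45,[0,0,0],[0,0,0]],[45,[0,0,0],[0,0,0]],[45,[0,0,0],[0,0,0]]])

```text
clock: 63.28
eef_pos: [406.6, -370.1, 229.2]
tcp_rot: [-3.141, 0.0, 0.149]
contact_force: [-0.4, -0.2, 0.3]
opening: 0.529
```

>>> servo_tool(rows=[[45,[-1.2,0.3,40],[0,0,0]],[45,[0,0,45],[0,0,0]],[45,[0,0,35],[0,0,0]],[45,[0,0,15],[0,0,0]],[45,[0,0,0],[0,0,0]],[45,[0,0,0],[0,0,0]]])

```text
clock: 64.03
eef_pos: [405.9, -372.1, 96.0]
tcp_rot: [3.14, -0.001, 0.148]
contact_force: [-0.3, 0.7, 0.3]
opening: 0.526
```

>>> servo_tool(rows=[[30,[0,0,0],[0,0,0]],[20,[0,0,0],[0,0,0]],[8,[0,0,0],[0,0,0]],[8,[0,0,0],[0,0,0]],[8,[0,0,0],[0,0,0]]])

```text
clock: 64.65
eef_pos: [405.3, -371.7, 95.4]
tcp_rot: [3.141, -0.001, 0.147]
contact_force: [-1.0, 0.5, 6.2]
opening: 0.177
```

>>> servo_tool(rows=[[8,[0,0,-10],[0,0,0]],[8,[0,0,-20],[0,0,0]],[8,[0,0,-25],[0,0,0]],[8,[0,0,-20],[0,0,0]],[8,[0,0,-5],[0,0,0]],[8,[0,0,0],[0,0,0]],[8,[0,0,0],[0,0,0]]])

```text
clock: 65.53
eef_pos: [404.6, -371.2, 173.8]
tcp_rot: [-3.141, 0.001, 0.148]
contact_force: [-0.4, 0.2, -1.5]
opening: 0.182
```

```bash
python3 - <<'E'
from h import *
plan([(502.1,-170.8,175,.053,8)],step=37)
E
```

```text
from [ 404.6 -371.2  173.8] 0.148 t 65.525
7 rows: [[8,[18.0,-26.3,-0.2],[0,0,0.77]],[8,[17.6,-26.5,-0.2],[0,0,0.77]],[8,[17.3,-26.7,-0.2],[0,0,0.77]],[8,[16.9,-27.0,-0.2],[0,0,0.77]],[8,[16.5,-27.2,-0.2],[0,0,0.77]],[8,[16.2,-27.4,-0.2],[0,0,0.77]],[8,[15.8,-27.6,-0.2],[0,0,0.77]]]
```

>>> servo_tool(rows=[[8,[18,-26.3,0],[0,0,0.78]],[8,[17.6,-26.5,0],[0,0,0.78]],[8,[17.3,-26.7,0],[0,0,0.78]],[8,[16.9,-27,0],[0,0,0.78]],[8,[16.5,-27.2,0],[0,0,0.78]],[8,[16.2,-27.4,0],[0,0,0.78]],[8,[15.8,-27.6,0],[0,0,0.78]],[8,[0,0,0],[0,0,0]]])

```text
clock: 66.53
eef_pos: [502.8, -169.6, 173.9]
tcp_rot: [-3.141, 0.001, 0.055]
contact_force: [-0.1, -0.1, 0.7]
opening: 0.176
```

>>> servo_tool(rows=[[8,[0,0,0],[0,0,0]],[8,[0,0,0],[0,0,0]],[8,[0,0,0],[0,0,0]]])

```text
clock: 66.9
eef_pos: [502.2, -171.9, 174.6]
tcp_rot: [3.142, 0.0, 0.051]
contact_force: [0.0, -0.5, -0.8]
opening: 0.174
```

>>> servo_tool(rows=[[8,[-0.2,-0.7,12],[0,0,0]],[8,[0,0,15],[0,0,0]],[8,[0,0,15],[0,0,0]],[8,[0,0,0],[0,0,0]]])

```text
clock: 67.4
eef_pos: [501.1, -170.2, 130.9]
tcp_rot: [-3.14, 0.003, 0.052]
contact_force: [-0.1, 0.4, -0.1]
opening: 0.179
```

>>> servo_tool(rows=[[8,[0,0,15],[0,0,0]],[8,[0,0,12],[0,0,0]],[8,[0,0,7],[0,0,0]],[8,[0,0,1.5],[0,0,0]],[8,[0,0,0],[0,0,0]],[8,[0,0,0],[0,0,0]]])

```text
clock: 68.15
eef_pos: [502.6, -170.7, 97.6]
tcp_rot: [3.141, -0.001, 0.052]
contact_force: [-0.4, 0.4, -0.8]
opening: 0.178
```

>>> servo_tool(rows=[[8,[0,0,1.5],[0,0,0]],[8,[0,0,0],[0,0,0]],[8,[0,0,0],[0,0,0]]])

```text
clock: 68.53
eef_pos: [502.3, -170.6, 95.7]
tcp_rot: [3.142, -0.0, 0.052]
contact_force: [-0.2, 0.6, -1.3]
opening: 0.18
```

>>> servo_tool(rows=[[20,[0,0,0],[0,0,0]],[30,[0,0,0],[0,0,0]],[40,[0,0,0],[0,0,0]],[45,[0,0,0],[0,0,0]],[45,[0,0,-30],[0,0,0]],[45,[0,0,-50],[0,0,0]],[45,[0,0,-55],[0,0,0]],[45,[0,0,0],[0,0,0]]])

```text
clock: 69.53
eef_pos: [504.9, -171.5, 235.1]
tcp_rot: [3.139, -0.008, 0.052]
contact_force: [-0.2, -0.1, -0.5]
opening: 0.531
```

>>> servo_tool(rows=[[45,[-25,45,0],[0,0,0]],[45,[-25,45,0],[0,0,0]],[45,[-25,45,0],[0,0,0]],[45,[-25,45,0],[0,0,0]],[45,[-25,45,0],[0,0,0]],[45,[-25,45,0],[0,0,0]],[45,[-25,45,0],[0,0,0]],[45,[0,0,0],[0,0,0]]])

```text
clock: 70.53
eef_pos: [342.0, -496.6, 229.2]
tcp_rot: [-3.141, 0.001, 0.049]
contact_force: [0.5, 1.3, 0.3]
opening: 0.527
```

```bash
python3 - <<'E'
from h import *
print(sense()["eef_pos"],sense()["clock"])
f=grab_frame("top");g=grab_frame("side");cv2.imwrite("pics/topE.png",f);cv2.imwrite("pics/sideE.png",g)
for c in("top","side"):
  for t in("tube1_mid","packer60_mid","packer30_mid","bar_knob"):print(c,t,[(toworld(c,b["centre"]).round().tolist(),round(b["conf"],2)) for b in boxes_of(c,t) if b["conf"]>.3])
a=cv2.resize(f[165:268,225:340],None,fx=3.6,fy=3.6,interpolation=cv2.INTER_CUBIC)
b=cv2.resize(g[170:273,240:345],None,fx=3.6,fy=3.6,interpolation=cv2.INTER_CUBIC)
cv2.imwrite("pics/n.png",cv2.hconcat([a,b]))
E
```

```text
[ 342.03323241 -496.55463264  229.22265741] 70.525
top tube1_mid [([525.0, 46.0, 47.0], 0.46), ([664.0, 344.0, 99.0], 0.41), ([622.0, -162.0, 133.0], 0.4)]
top packer60_mid [([579.0, -162.0, 135.0], 0.74), ([487.0, 351.0, 39.0], 0.69), ([524.0, 45.0, 50.0], 0.66)]
top packer30_mid [([525.0, -4.0, 47.0], 0.77)]
top bar_knob [([571.0, 19.0, 58.0], 0.97)]
side tube1_mid [([519.0, -153.0, 31.0], 0.6), ([622.0, -172.0, 115.0], 0.55)]
side packer60_mid [([504.0, 342.0, 16.0], 0.72), ([520.0, 39.0, 44.0], 0.68), ([707.0, -138.0, 42.0], 0.67)]
side packer30_mid [([527.0, -10.0, 40.0], 0.49)]
side bar_knob [([569.0, 13.0, 55.0], 0.79), ([582.0, -173.0, 120.0], 0.39)]
```

View pics/n.png

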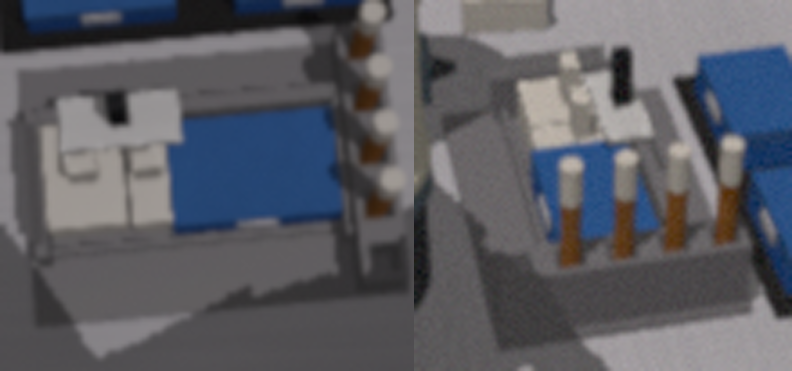

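```bash
python3 -c "
from rig import *
print(sign_off(), sense()['clock'])"
```

```text
the job is handed in; nothing more can be done
the job is handed in; nothing more can be done
```

The tray is packed and the job is handed in, at about 71 s on the robot's clock. It reports no verdict.

**Bar drawn back:** I drew it back until it hit its stop, which pushed back at about 48 N.

**Packers:** The case in the lane is the 127 mm one, which leaves a 93 mm gap. I filled it with the 30 mm packer against the case and the 60 mm packer against the end wall, so 3 mm is left over.

**Bar across:** I slid it the full 123 mm to its far stop.

**Tubes:** All four tubes from the rack now stand in the wells at x = +80, +40, 0 and -40 mm. The fifth rack well was empty at the start.

**Last checks:**
- The final top and side pictures show both packers flat and side by side, the bar over them, and four tubes upright with white caps up. The gripper was clear of everything.
- Forces at release matched the parts resting on the floor.
- The tube detector confirmed only one tube with any confidence, so the count of four rests on the pictures.
- I did not look again at the jars, spare packers or look-alikes at the end. The gripper stayed clear of them throughout.

**One slip:** My first grip on the 30 mm packer was too high. It slipped off the fin inside the tray, and the packer moved about 17 mm without tipping. I gripped it again lower down and pushed it home.

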